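Wind the planer head down for the next pass

TASK

Set the thickness planer for its next pass. First let off the head lock on its top by swinging the lever right over to its stop, then swing the folded grip of the crank fully upright, and wind the head down two full turns clockwise (seen from above). Last, fold the grip back down flat on the crank arm so that nothing catches on it; leave the head lock off, as more passes will follow, and leave the two pieces of wood lying on the machine where they are.

Things in the scene. Friction and masses are not known exactly. Their poses are not given: they have to be found in the camera images.
- crank_axis (a point): the point on the crank's vertical axis at the height of the folded grip's centreline: 56 mm above the planer's flat top cover (the cover is fixed, 120 mm above the bench). The crank is a dark steel flat arm, 22 mm wide, 10 mm thick, its underside 29 mm and upper side 39 mm above the cover, on a 42 mm hub; it reaches 87 mm from the axis on one side and 30 mm on the other. It may point in any direction at the start
- fold_pivot (a point): the pin on which the crank's grip folds: at the outer end of the crank arm, 75 mm from crank_axis and level with it, between two 32 mm high cheeks (40 mm over both). The pin lies level and square to the arm. Turns with the crank. Folded, the grip lies on top of the arm from here inwards across the axis; swung out, it stands straight up over this point
- grip_mid (a point): the middle of the crank's grip, a plain black cylindrical sleeve 26 mm across and 82 mm long, on its centreline, 59 mm from fold_pivot (the sleeve runs from 18 to 100 mm from fold_pivot). Folded, its centreline lies 17 mm above the upper side of the steel arm, which is narrower than the sleeve. The sleeve spins freely about its own long axis, so a hand that holds it need not turn while cranking. This frame spins with the sleeve: use its position only
- handle (a joint): fold angle of the grip on the crank arm (rad): 0 folded flat on the arm, pi/2 standing upright (both are stops). It stays where it is left; about 2 N at the sleeve moves it
- crank (a joint): turn of the crank (rad), counted from 0 at the start, growing clockwise seen from above (minus for anticlockwise), several turns possible; 2 pi is one full turn and lowers the head 1.6 mm. Needs about 3 N at the grip once the head lock is off; with the lock on a brake holds it (it would take over 40 N at the grip, which must not be done)
- lock_pivot (a point): top of the head-lock lever's vertical pivot, 36 mm above the planer's cover. The lever is a cast clamping lever: a 42 mm round steel hub, and from it one arm whose outer part is a black grip 24 mm thick, rising slightly outwards, 127 mm from the pivot to its end
- lock_grip (a point): point on the centreline of the head-lock lever's black grip, 90 mm from the pivot, 44 mm above the planer's cover; the grip runs from about 45 to 127 mm from the pivot, its underside here 32 mm above the cover. Moves with the lever
- headlock (a joint): angle of the head-lock lever (rad): 0 fully locked, 1.3 fully off (both are stops); grows anticlockwise seen from above, the grip moving away from the crank and out over the edge of the cover. It stays where it is left; needs about 5 N at lock_grip. The brake is free beyond about 0.7
- planer: the thickness planer, a fixed grey machine on its own low stand beyond the bench, cover 500 x 340 mm, 120 mm above the bench. Origin at bench height under the middle of the cover; its x axis runs along the 500 mm side away from the robot, y to the infeed side, z up. In this frame the crank axis is at x -100, y -65, the lock pivot at x -140, y +115 (mm); a motor hump 55 mm high covers x +130 to +240, y -130 to +130
- blank: bystander: loose limewood blank 160 x 220 x 58 mm lying on the planer's infeed table, well below the bench height; origin at the centre of its underside
- block: bystander: loose limewood block 70 x 110 x 50 mm with a pencilled circle, standing on the planer's cover beyond the crank; origin at the centre of its underside

How it is judged (in metres and radians):
On the way, in this order (a step that is already met when the one before it is completed fails the run):
1. the head lock is let off, with the crank still as it was (value of joint headlock above 1.1 rad and value of joint crank between -0.4 and 0.4 rad), for 0.2 s.
2. the crank's grip is swung upright before winding (value of joint handle above 1.25 rad and value of joint crank between -1 and 1 rad), for 0.2 s.
3. the head is wound down two full turns by the upright grip (value of joint crank between 12 and 13.15 rad and value of joint handle above 1 rad), for 0.2 s.
At the end, for the whole second after the job is handed in: the crank has been wound two full turns clockwise from its start (within 0.6 rad) and is at rest, its grip lies folded flat on the arm (within 0.15 rad), the head lock is off (beyond 1.05 rad), and blank and block are where they were (within 20 mm) (value of joint crank between 11.97 and 13.17 rad and value of joint handle below 0.15 rad and value of joint headlock above 1.05 rad and velocity of joint crank between -0.05 and 0.05 rad/s and distance of each of blank, block from where it was at the start of the episode below 0.02 m); the robot touches nothing.
It fails at once if the crank is forced round against the head lock (value of joint headlock below 0.3 rad and (value of joint crank above 0.5 rad or value of joint crank below -0.5 rad)).
It fails at once if the blank or the block is disturbed (distance of any of blank, block from where it was at the start of the episode above 0.03 m).
It also fails if it takes over 72 s, if anything falls off the work surface, if the arm or the gripper's body presses on something with over 40 N, if the wrist force passes 120 N, or if a joint passes its speed limit or range.

ROBOT

A 6-joint arm with a two-finger parallel gripper is mounted at the origin on the work surface. World frame = base frame: x ahead of the robot, y to its left, z up, the work surface at z = 0. Lengths are in mm, angles in degrees, forces in N, time in s.
With the tool pointing down it reaches from about 350 to 850 mm from the base axis. Payload 8.1 kg.
Tool frame: the origin (TCP) lies midway between the tips of the shut fingers; the grasp point (between the pads) lies 19 mm behind it; z points along the fingers, y is the line along which they close (so a half turn about z gives the same grasp; the last joint's range is limited). The gripper opens to 85 mm and grips with 20 to 120 N. Pads are 22 mm wide; open, the fingers measure 114 mm over their backs; the gripper's body (76 mm by 85 mm) begins 54 mm behind the grasp point. The pads swing forward as they close: fully open they stand 13 mm farther back than shut.
Start: joints at [70.508, 7.471, 85.268, -0, 87.261, -4.893], TCP at [151.209, 580.639, 231.292] pointing down, gripper open.
Joint ranges: [-169.43, 169.43], [-51.17, 129.36], [1.28, 143.12], [-76.62, 256.62], [0, 156.53], [-152.29, 152.29]. Speed limits (degrees/s): [136.94, 136.94, 159.86, 180, 180, 180].

INTERFACE

Orientations are given as [roll, pitch, yaw] about the fixed x, y, z axes, in that order (R = Rz(yaw) Ry(pitch) Rx(roll)).
In Python, from bench import sense, snapshot, camera_params, hand_in, masks_of, pinpoint gives the robot as it stands.
- The arm moves only by the tool step_arm, never from a script. Its argument "targets" is a list of rows, each an object with "angular": the turn, a rotation vector about the tool's x, y, z scaled (see below), a list of three; "dp": the shift along the tool's x, y, z scaled (see below), a list of three; "fingers": the closure, from 0 (fully open) to 1 (shut). A call has exactly 8 rows; each row is the pose to reach, as a shift and turn from the pose commanded when the call began, along the tool's axes at that moment, turning the shorter way round; what a row does not reach only later rows make up. The controller multiplies each number of a shift by 0.2 m and each number of a turn by 180 degrees. A row lasts 1/8 s, in which the tool goes at most 62.5 mm and 10.7 degrees, less where a joint would pass 70% of its speed; a pose out of reach is approached as far as the arm can. A call with a number of a shift or a turn outside -1 to 1 is refused whole. A call with a gripper value outside its range is refused whole. The fingers move at their own pace and stop on an object; "newtons" is the grip in N (left out, the last holds). Time passes only in rows, so rows that repeat a pose let the fingers close, or fill a call up. It gives the time, the measured TCP pose, the force, the opening and the grip force at its end, in the units of the state.
- sense(): the state, without advancing time (a new reading comes with each control period).
- snapshot(name): name is "scene" or "side" or "wrist"; returns the picture (400x640x3 uint8, blue, green, red); there is no depth.
- camera_params(name): a dict with "vfov" (degrees; the focal length in pixels is half the picture's height over the tangent of half this angle, whatever the lens; pixels are square), "cx", "cy" (the principal point, pixels), "R" (3x3) and "t" (3): a world point X has camera coordinates R X + t. Camera axes: x right, y down, z forward; pixel columns grow to the right and rows downward; lengths in mm; the calibration is good to about 2 mm. A picture is of the moment at which its call begins: read the wrist's pose just before it. camera_params takes no time and is no camera call; for the wrist camera it gives the pose at the moment of the call.
- hand_in(): hands the job in; it is judged then, once.
Trained networks look in the newest picture that a camera, given by its name, has taken for a name from the list of things; names that differ only in an ending like _2 or _b are one class to them, and where a whole thing is asked for, a point or a joint stands for the part that bears it (a point fixed in the world has none). Each returns a list of dicts, best first, with "conf" (0 to 1); they miss things now and then, are a little off and sometimes report something else, mostly with a low value. They report only what shows in the picture. A call takes as long as a camera call.
- masks_of(camera, label): "pixels" (400x640 bool, what is visible of it) and "at" ([column, row] in pixels, amid what is visible of it).
- pinpoint(camera, label): "at" ([column, row] in pixels: a listed point, or the origin of a listed thing).
The state is a dict: "time": time; "joint_pos": joint angles; "qd": joint speeds; "joint_efforts": joint torques, N m; "tool_pos": TCP position; "tcp_rot": TCP orientation; "ft_force": force on the tool from outside, world axes, zero at the start; "wrist_torque": the same for the moment, N m; "finger_gap": finger opening in mm; "grip_force": force on a finger pad.
Only numpy, scipy, OpenCV 4.12 (cv2) and the standard library are available. Lean on these libraries where they do the work, as an engineer would, in place of code of your own. Each camera call takes 0.05 s, during which the arm holds its last target. There are 200 camera calls.

## Working session

There is one attempt and no reset: what is moved stays moved. The work goes in short steps, Python scripts to look and compute and a tool call to move; the robot and the scene stay as the last step left them, time stands still between calls to the robot, and variables do not carry over. Pictures are saved under pics/ and viewed, at most 10 in all, crops included, and the job is handed in when it is done.

Besides the shell and the picture viewer there is one more tool, called after "Request:" as name(argument=value, ...) on one line, values as JSON. step_arm: Moves the arm, as the interface text tells. Its arguments: {"type":"object","properties":{"targets":{"type":"array","items":{"type":"object","properties":{"angular":{"type":"array","items":{"type":"number","minimum":-1,"maximum":1}},"dp":{"type":"array","items":{"type":"number","minimum":-1,"maximum":1}},"fingers":{"type":"number"}}}},"newtons":{"type":"number"}},"required":["targets"]}

```bash
mkdir -p pics; ls
cat > h.py <<'E'
import numpy as np, cv2
from bench import *
from scipy.spatial.transform import Rotation as Ro
def cam(n):
    p=camera_params(n); p['f']=200/np.tan(np.radians(p['vfov'])/2); p['R']=np.array(p['R']);p['t']=np.array(p['t']); return p
def ray(p,uv):
    d=p['R'].T@np.array([(uv[0]-p['cx'])/p['f'],(uv[1]-p['cy'])/p['f'],1]); return -p['R'].T@p['t'],d
def atz(p,uv,z):
    o,d=ray(p,uv); return o+d*(z-o[2])/d[2]
def tri(a):
    A=np.zeros((3,3));b=np.zeros(3)
    for p,uv in a:
        o,d=ray(p,uv); d=d/np.linalg.norm(d); M=np.eye(3)-np.outer(d,d); A+=M;b+=M@o
    return np.linalg.solve(A,b)
def proj(p,X):
    c=p['R']@np.array(X)+p['t']; return p['f']*c[0]/c[2]+p['cx'],p['f']*c[1]/c[2]+p['cy']
E
python3 - <<'E'
from h import *
s=sense(); print(s)
Z=dict(crank_axis=176,fold_pivot=176,grip_mid=176,lock_pivot=156,lock_grip=164,planer=0,block=120)
P={}
ims=[]
for c in ['scene','side','wrist']:
    im=snapshot(c); ims.append(im); cv2.imwrite(f'pics/{c}0.png',im); p=P[c]=cam(c); print(c,p['f'],(-p['R'].T@p['t']).round())
    for k,z in Z.items():
        for r in pinpoint(c,k)[:2]: print(c,k,np.round(r['at'],1),round(r['conf'],2),atz(p,r['at'],z).round(1))
E
```

```text
pics
{'time': 0.0, 'joint_pos': array([ 7.05089650e+01,  7.51541478e+00,  8.53293065e+01, -3.64066275e-04,
        8.72594601e+01, -4.89301033e+00]), 'qd': array([-0.02863421, -0.02584404, -0.00825278,  0.01020679,  0.04673872,
       -0.10013217]), 'joint_efforts': array([-1.95931352e-03, -5.69425642e+01, -5.00522053e+01, -8.73108311e-04,
        1.60362467e-02,  8.60104734e-06]), 'tool_pos': array([151.02206928, 580.12830299, 230.24095003]), 'tcp_rot': array([-1.79896167e+02, -8.52389084e-03,  1.65401985e+02]), 'ft_force': array([-0.06456406, -0.35557179,  0.03630503]), 'wrist_torque': array([-0.00982851, -0.00575268, -0.00573493]), 'grip_force': 0.0, 'finger_gap': 85.01600625911162}
scene 423.74065782976385 [1147.  709.  885.]
scene crank_axis [305.  114.5] 0.81 [ 587.2 -123.1  176. ]
scene fold_pivot [294.1 124.4] 0.89 [ 638.  -102.7  176. ]
scene fold_pivot [306.  116.7] 0.54 [ 590.9 -112.9  176. ]
scene grip_mid [308.5 117. ] 0.6 [ 586.  -107.6  176. ]
scene lock_pivot [368.8 142. ] 0.82 [503.2  58.7 156. ]
scene lock_grip [343.8 158.4] 0.6 [606.4  78.7 164. ]
scene planer [302.5 187.8] 0.96 [663.8 -33.4   0. ]
scene block [276.5 171.4] 0.84 [749.9 -23.5 120. ]
side 366.18219091628544 [236. 471. 595.]
side crank_axis [434.9 123.5] 0.71 [ 574.5 -120.3  176. ]
side fold_pivot [398.9 114.8] 0.74 [644.1 -88.8 176. ]
side grip_mid [425.2 123. ] 0.61 [ 588.5 -106.5  176. ]
side lock_pivot [395.6 184.2] 0.63 [515.9  61.7 156. ]
side lock_grip [356.8 163.6] 0.86 [595.   81.5 164. ]
side planer [365.8 179.8] 0.58 [673.2 -40.3   0. ]
side block [342.4 127.9] 0.63 [745.2 -22.6 120. ]
wrist 282.29816225792547 [ 81. 600. 375.]
```

Run:
```python
import cv2,numpy as np
a=cv2.imread('pics/scene0.png')[60:260,190:460];b=cv2.imread('pics/side0.png')[70:270,270:540]
cv2.imwrite('pics/c0.png',np.vstack([cv2.resize(x,None,fx=2.0,fy=1.5*1.0) if 0 else cv2.resize(x[:,:],(405*1,300)) for x in (a,b)]))
```

```text
(no output)
```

View pics/c0.png

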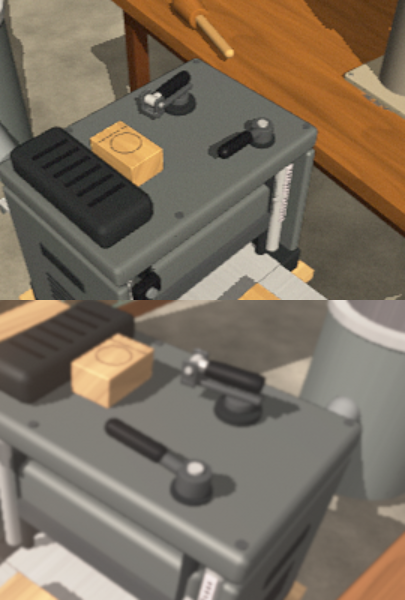

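View pics/scene0.png

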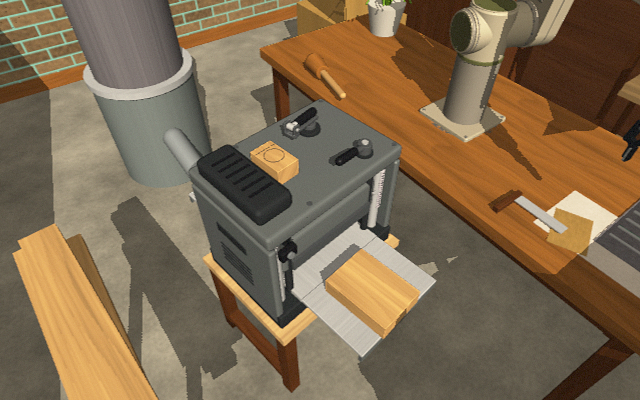

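The scene shows the planer beyond the bench corner. The crank is at about (305,115) with its grip folded robot-ward, the lock lever's hub is at (363,148) with its grip towards (340,157), and the block is at (275,160). Next I'll fit the planer's pose, the crank angle and the lever angle jointly.

```bash
cat >> h.py <<'E'
from scipy.optimize import least_squares
def model(q):
    x,y,ps,a,l=q; c,s=np.cos(ps),np.sin(ps)
    T=lambda u,v,z:np.array([x+c*u-s*v,y+s*u+c*v,z])
    ca=T(-100,-65,176); lp=T(-140,115,156); ua=np.array([np.cos(a),np.sin(a),0]); ul=np.array([np.cos(l),np.sin(l),0])
    return dict(crank_axis=ca,fold_pivot=ca+75*ua,grip_mid=ca+16*ua,lock_pivot=lp,lock_grip=lp+90*ul+[0,0,8],planer=T(0,0,0),
      c0=T(-250,-170,120),c1=T(-250,170,120),c2=T(250,170,120))
def fit(obs,q0):
    f=lambda q:np.concatenate([(np.array(proj(p,model(q)[k]))-uv)*w for p,k,uv,w in obs])
    return least_squares(f,q0,loss='soft_l1',f_scale=2)
E
python3 - <<'E'
from h import *
obs=[]
for c in ['scene','side']:
    snapshot(c); p=cam(c)
    for k in ['crank_axis','fold_pivot','grip_mid','lock_pivot','lock_grip','planer']:
        r=pinpoint(c,k)
        if r: obs.append((p,k,np.array(r[0]['at']),r[0]['conf']*(0.4 if k=='planer' else 1)))
r=fit(obs,[670,-36,.16,.4,.2]); q=r.x
print(q[:2].round(1),np.degrees(q[2:]).round(1),r.cost)
for p,k,uv,w in obs: print(k,(np.array(proj(p,model(q)[k]))-uv).round(1))
for k,v in model(q).items(): print(k,v.round(1),[np.round(proj(cam(c),v)) for c in('scene','side')])
E
```

```text
[667.1 -37.6] [ 8.1  9.8 13.8] 13.890616381016585
crank_axis [ 3.2 -2.3]
fold_pivot [0.4 0.5]
grip_mid [-1.4 -0.2]
lock_pivot [-3.   1.7]
lock_grip [ 0.2 -2.9]
planer [1.5 1.1]
crank_axis [-3.2  1. ]
grip_mid [ 3.4 -1.2]
lock_pivot [2.3 1.2]
lock_grip [-1.1 -0.4]
planer [ 0.4 -1.4]
crank_axis [ 577.2 -116.   176. ] [array([309., 114.]), array([433., 124.])]
fold_pivot [ 651.1 -103.3  176. ] [array([290., 126.]), array([401., 111.])]
grip_mid [ 593.  -113.3  176. ] [array([305., 117.]), array([426., 121.])]
lock_pivot [512.3  56.6 156. ] [array([366., 143.]), array([399., 184.])]
lock_grip [599.7  78.  164. ] [array([346., 157.]), array([356., 162.])]
planer [667.1 -37.6   0. ] [array([301., 187.]), array([367., 182.])]
c0 [ 443.4 -241.   120. ] [array([321.,  96.]), array([515., 152.])]
c1 [395.7  95.6 120. ] [array([405., 145.]), array([434., 248.])]
c2 [890.7 165.8 120. ] [array([268., 242.]), array([237., 130.])]
```

```bash
cat >> h.py <<'E'
import json,os
def rot(yaw,tilt=0): return Ro.from_euler('xyz',[180,tilt,yaw],degrees=True)
def cur():
    if not os.path.exists('cmd.json'): return np.array([151.209,580.639,231.292]),rot(165.4)
    d=json.load(open('cmd.json')); return np.array(d[0]),Ro.from_quat(d[1])
def plan(poses,F=None):
    """poses: 8 of (x,y,z,yaw); prints rows, stores the pose commanded after them"""
    p0,R0=cur(); rows=[]
    for i,q in enumerate(poses):
        dp=(R0.inv().apply(np.array(q[:3])-p0)/200).round(3); an=((R0.inv()*rot(*q[3:])).as_rotvec(degrees=True)/180).round(3)
        r=dict(dp=(dp+0).tolist(),angular=(an+0).tolist())
        if F is not None: r['fingers']=F
        rows.append(r)
        if np.abs(dp).max()>1: print('TOO FAR',i)
    json.dump([(p0+R0.apply(dp*200)).tolist(),(R0*Ro.from_rotvec(an*180,degrees=True)).as_quat().tolist()],open('cmd.json','w'))
    print(json.dumps(rows).replace(' ',''))
def line(a,b,n=8,tail=0):
    a,b=np.array(a,float),np.array(b,float); m=n-tail
    return [a+(b-a)*min(1,(i+1)/m) for i in range(n)]
E
python3 - <<'E'
from h import *
a=np.array([151.209,580.639,231.292,165.4]);b=np.array([500,-30,330,12])
for i in range(4): plan(line(a+(b-a)*i/4,a+(b-a)*(i+1)/4),F=1 if i>1 else 0)
E
```

```text
[{"dp":[-0.077,-0.079,-0.015],"angular":[0.0,0.0,0.027],"fingers":0},{"dp":[-0.154,-0.157,-0.031],"angular":[0.0,0.0,0.053],"fingers":0},{"dp":[-0.23,-0.236,-0.046],"angular":[0.0,0.0,0.08],"fingers":0},{"dp":[-0.307,-0.314,-0.062],"angular":[0.0,0.0,0.107],"fingers":0},{"dp":[-0.384,-0.393,-0.077],"angular":[0.0,0.0,0.133],"fingers":0},{"dp":[-0.461,-0.472,-0.093],"angular":[0.0,0.0,0.16],"fingers":0},{"dp":[-0.538,-0.55,-0.108],"angular":[0.0,0.0,0.186],"fingers":0},{"dp":[-0.614,-0.629,-0.123],"angular":[0.0,0.0,0.213],"fingers":0}]
[{"dp":[-0.109,-0.014,-0.016],"angular":[0.0,0.0,0.027],"fingers":0},{"dp":[-0.218,-0.028,-0.031],"angular":[0.0,0.0,0.053],"fingers":0},{"dp":[-0.327,-0.042,-0.047],"angular":[0.0,0.0,0.08],"fingers":0},{"dp":[-0.436,-0.056,-0.062],"angular":[0.0,0.0,0.107],"fingers":0},{"dp":[-0.545,-0.07,-0.078],"angular":[0.0,0.0,0.133],"fingers":0},{"dp":[-0.654,-0.084,-0.093],"angular":[0.0,0.0,0.16],"fingers":0},{"dp":[-0.763,-0.098,-0.108],"angular":[0.0,0.0,0.186],"fingers":0},{"dp":[-0.872,-0.112,-0.124],"angular":[0.0,0.0,0.213],"fingers":0}]
[{"dp":[-0.094,
[... 352 characters left out ...]
ar":[0.0,0.0,0.16],"fingers":1},{"dp":[-0.659,0.397,-0.108],"angular":[0.0,0.0,0.187],"fingers":1},{"dp":[-0.753,0.453,-0.123],"angular":[0.0,0.0,0.213],"fingers":1}]
[{"dp":[-0.039,0.103,-0.016],"angular":[0.0,0.0,0.027],"fingers":1},{"dp":[-0.078,0.206,-0.031],"angular":[0.0,0.0,0.053],"fingers":1},{"dp":[-0.116,0.309,-0.046],"angular":[0.0,0.0,0.08],"fingers":1},{"dp":[-0.155,0.411,-0.062],"angular":[0.0,0.0,0.107],"fingers":1},{"dp":[-0.194,0.514,-0.077],"angular":[0.0,0.0,0.133],"fingers":1},{"dp":[-0.232,0.617,-0.093],"angular":[0.0,0.0,0.16],"fingers":1},{"dp":[-0.271,0.72,-0.108],"angular":[0.0,0.0,0.187],"fingers":1},{"dp":[-0.31,0.823,-0.124],"angular":[0.0,0.0,0.213],"fingers":1}]
```

Request:
step_arm(targets=[{"dp": [-0.154,-0.157,-0.031],"angular": [0,0,0.053],"fingers": 0},{"dp": [-0.307,-0.314,-0.062],"angular": [0,0,0.107]},{"dp": [-0.461,-0.472,-0.093],"angular": [0,0,0.16]},{"dp": [-0.614,-0.629,-0.123],"angular": [0,0,0.213]},{"dp": [-0.614,-0.629,-0.123],"angular": [0,0,0.213]},{"dp": [-0.614,-0.629,-0.123],"angular": [0,0,0.213]},{"dp": [-0.614,-0.629,-0.123],"angular": [0,0,0.213]},{"dp": [-0.614,-0.629,-0.123],"angular": [0,0,0.213]}])

```text
validation failed for argument at $.ta...
```

Request:
step_arm(targets=[{"dp": [-0.109,-0.014,-0.016],"angular": [0,0,0.027],"fingers": 0},{"dp": [-0.218,-0.028,-0.031],"angular": [0,0,0.053],"fingers": 0},{"dp": [-0.327,-0.042,-0.047],"angular": [0,0,0.08],"fingers": 0},{"dp": [-0.436,-0.056,-0.062],"angular": [0,0,0.107],"fingers": 0},{"dp": [-0.545,-0.07,-0.078],"angular": [0,0,0.133],"fingers": 0},{"dp": [-0.654,-0.084,-0.093],"angular": [0,0,0.16],"fingers": 0},{"dp": [-0.763,-0.098,-0.108],"angular": [0,0,0.186],"fingers": 0},{"dp": [-0.872,-0.112,-0.124],"angular": [0,0,0.213],"fingers": 0}])

```text
time: 2.9
tool_pos: [314.9, 514.7, 256.2]
tcp_rot: [-180.0, -0.0, 126.9]
ft_force: [0.4, 0.1, 0.1]
finger_gap: 85.4
grip_force: 0.0
```

Request:
step_arm(targets=[{"dp": [-0.094,0.057,-0.015],"angular": [0,0,0.027],"fingers": 1},{"dp": [-0.188,0.113,-0.031],"angular": [0,0,0.053],"fingers": 1},{"dp": [-0.282,0.17,-0.046],"angular": [0,0,0.08],"fingers": 1},{"dp": [-0.376,0.227,-0.061],"angular": [0,0,0.107],"fingers": 1},{"dp": [-0.471,0.283,-0.077],"angular": [0,0,0.133],"fingers": 1},{"dp": [-0.565,0.34,-0.092],"angular": [0,0,0.16],"fingers": 1},{"dp": [-0.659,0.397,-0.108],"angular": [0,0,0.187],"fingers": 1},{"dp": [-0.753,0.453,-0.123],"angular": [0,0,0.213],"fingers": 1}])

```text
time: 3.9
tool_pos: [478.0, 449.1, 280.7]
tcp_rot: [-180.0, 0.0, 88.6]
ft_force: [-0.8, 0.9, 0.2]
finger_gap: 0.0
grip_force: 0.0
```

Request:
step_arm(targets=[{"dp": [-0.039,0.103,-0.016],"angular": [0,0,0.027],"fingers": 1},{"dp": [-0.078,0.206,-0.031],"angular": [0,0,0.053],"fingers": 1},{"dp": [-0.116,0.309,-0.046],"angular": [0,0,0.08],"fingers": 1},{"dp": [-0.155,0.411,-0.062],"angular": [0,0,0.107],"fingers": 1},{"dp": [-0.194,0.514,-0.077],"angular": [0,0,0.133],"fingers": 1},{"dp": [-0.232,0.617,-0.093],"angular": [0,0,0.16],"fingers": 1},{"dp": [-0.31,0.823,-0.124],"angular": [0,0,0.213],"fingers": 1},{"dp": [-0.31,0.823,-0.124],"angular": [0,0,0.213],"fingers": 1}])

```text
time: 4.9
tool_pos: [643.0, 381.6, 304.4]
tcp_rot: [180.0, 0.1, 50.1]
ft_force: [0.0, -0.0, -0.6]
finger_gap: 0.1
grip_force: 0.0
```

Run:
```python
from h import *
s=sense(); print(s['time'],s['tool_pos'],s['tcp_rot'],s['qd'].round(1),cur()[0])
obs=[]
for c in ['scene','side','wrist']:
    im=snapshot(c); p=cam(c); cv2.imwrite(f'pics/{c}1.png',im)
    for k in ['crank_axis','fold_pivot','grip_mid','lock_pivot','lock_grip']:
        r=pinpoint(c,k)
        if r:
            obs.append((p,k,np.array(r[0]['at']),r[0]['conf']*(2 if c=='wrist' else 1)))
            if c=='wrist': print(k,np.round(r[0]['at'],1),r[0]['conf'],atz(p,r[0]['at'],model([667,-37,.14,.2,.24])[k][2]).round(1))
r=fit(obs,[670,-36,.16,.3,.2]); q=r.x
print(q[:2].round(1),np.degrees(q[2:]).round(1),r.cost)
for p,k,uv,w in obs: print(k,(np.array(proj(p,model(q)[k]))-uv).round(1))
for k,v in model(q).items(): print(k,v.round(1))
p=cam('wrist'); im=cv2.imread('pics/wrist1.png')
for k,v in model(q).items():
    u=np.round(proj(p,v)).astype(int); cv2.circle(im,tuple(int(t) for t in u),2,(0,0,255),-1)
cv2.imwrite('pics/w1.png',im)
```

```text
4.9 [643.02407338 381.57158013 304.39354589] [1.79972798e+02 5.61839447e-02 5.00773265e+01] [ 2.3 -2.1  2.8  1.3 -0.  -3.2] [500.02651395 -30.0329117  330.092     ]
crank_axis [556.5 356.8] 0.41 [736.3  40.1 176. ]
lock_pivot [556.4 359.9] 0.55 [737.5   6.2 156. ]
[677.3 -45. ] [ 8.3 27.1 19.2] 758.5577005333489
crank_axis [-2.9  0.4]
fold_pivot [0.4 3.6]
lock_pivot [-3.2  2.3]
lock_grip [-1.6  2.3]
crank_axis [-4.3 -4.6]
fold_pivot [-0.3 -1.1]
grip_mid [-8.5 -6.5]
lock_pivot [-0.3 -4.7]
lock_grip [-3.7 -1.1]
crank_axis [-45.  123.2]
lock_pivot [-155.1   59. ]
crank_axis [ 587.7 -123.7  176. ]
fold_pivot [654.5 -89.5 176. ]
grip_mid [ 602.  -116.4  176. ]
lock_pivot [522.3  48.7 156. ]
lock_grip [607.3  78.3 164. ]
planer [677.3 -45.    0. ]
c0 [ 454.3 -249.1  120. ]
c1 [405.5  87.3 120. ]
c2 [900.4 159.1 120. ]
```

View pics/w1.png

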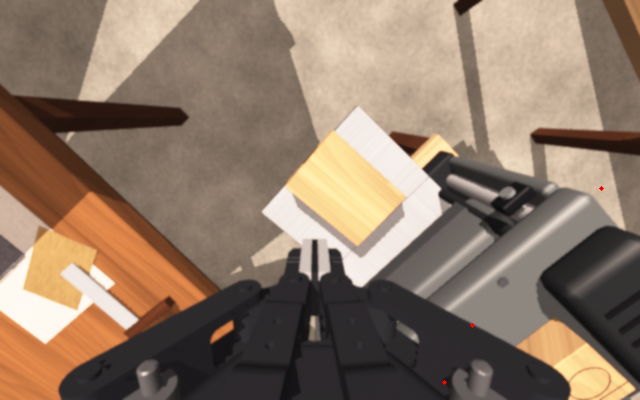

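The picture shows that the view is short of target: the first call was refused because each row needs all three fields. The planer is at lower right and the block at (590,380). I'll correct the position.

Run:
```python
from h import *
p=np.array([151.209,580.639,231.292]);R=rot(165.4)
for dp,a in [((-0.872,-0.112,-0.124),.213),((-0.753,0.453,-0.123),.213),((-0.31,0.823,-0.124),.213)]:
    p=p+R.apply(np.array(dp)*200); R=R*Ro.from_rotvec([0,0,a*180],degrees=True)
print(p,R.as_euler('xyz',degrees=True)); json.dump([p.tolist(),R.as_quat().tolist()],open('cmd.json','w'))
a=np.array([*p,50.4]); b=np.array([480,-40,330,12])
for i in range(3): plan([a+(b-a)*(i+1)/3]*8,1)
```

```text
[640.56355825 383.76064781 305.492     ] [180.     0.    50.38]
[{"dp":[-0.715,0.244,-0.041],"angular":[0.0,0.0,0.071],"fingers":1},{"dp":[-0.715,0.244,-0.041],"angular":[0.0,0.0,0.071],"fingers":1},{"dp":[-0.715,0.244,-0.041],"angular":[0.0,0.0,0.071],"fingers":1},{"dp":[-0.715,0.244,-0.041],"angular":[0.0,0.0,0.071],"fingers":1},{"dp":[-0.715,0.244,-0.041],"angular":[0.0,0.0,0.071],"fingers":1},{"dp":[-0.715,0.244,-0.041],"angular":[0.0,0.0,0.071],"fingers":1},{"dp":[-0.715,0.244,-0.041],"angular":[0.0,0.0,0.071],"fingers":1},{"dp":[-0.715,0.244,-0.041],"angular":[0.0,0.0,0.071],"fingers":1}]
[{"dp":[-0.643,0.396,-0.041],"angular":[0.0,0.0,0.071],"fingers":1},{"dp":[-0.643,0.396,-0.041],"angular":[0.0,0.0,0.071],"fingers":1},{"dp":[-0.643,0.396,-0.041],"angular":[0.0,0.0,0.071],"fingers":1},{"dp":[-0.643,0.396,-0.041],"angular":[0.0,0.0,0.071],"fingers":1},{"dp":[-0.643,0.396,-0.041],"angular":[0.0,0.0,0.071],"fingers":1},{"dp":[-0.643,0.396,-0.041],"angular":[0.0,0.0,0.071],"fingers":1},{"dp":[-0.643,0.396,-0.041],"angular":[0.0,0.0,0.071],"fingers":1},{"dp":[-0.643,0.396,-0.041],"angular":[0.0,0.0,0.071],"fingers":1}]
[{"dp":[-0.539,0.529,-0.041],"angular":[0.0,0.0,0.071],"fingers":1},{"dp":[-0.539,0.529,-0.041],"angular":[0.0,0.0,0.071],"fingers":1},{"dp":[-0.539,0.529,-0.041],"angular":[0.0,0.0,0.071],"fingers":1},{"dp":[-0.539,0.529,-0.041],"angular":[0.0,0.0,0.071],"fingers":1},{"dp":[-0.539,0.529,-0.041],"angular":[0.0,0.0,0.071],"fingers":1},{"dp":[-0.539,0.529,-0.041],"angular":[0.0,0.0,0.071],"fingers":1},{"dp":[-0.539,0.529,-0.041],"angular":[0.0,0.0,0.071],"fingers":1},{"dp":[-0.539,0.529,-0.041],"angular":[0.0,0.0,0.071],"fingers":1}]
```

Request:
step_arm(targets=[{"dp": [-0.715,0.244,-0.041],"angular": [0,0,0.071],"fingers": 1},{"dp": [-0.715,0.244,-0.041],"angular": [0,0,0.071],"fingers": 1},{"dp": [-0.715,0.244,-0.041],"angular": [0,0,0.071],"fingers": 1},{"dp": [-0.715,0.244,-0.041],"angular": [0,0,0.071],"fingers": 1},{"dp": [-0.715,0.244,-0.041],"angular": [0,0,0.071],"fingers": 1},{"dp": [-0.715,0.244,-0.041],"angular": [0,0,0.071],"fingers": 1},{"dp": [-0.715,0.244,-0.041],"angular": [0,0,0.071],"fingers": 1},{"dp": [-0.715,0.244,-0.041],"angular": [0,0,0.071],"fingers": 1}])

```text
time: 6.8
tool_pos: [587.0, 243.0, 313.4]
tcp_rot: [-180.0, 0.0, 37.6]
ft_force: [-0.7, -0.4, 0.8]
finger_gap: -0.1
grip_force: 0.0
```

Request:
step_arm(targets=[{"dp": [-0.643,0.396,-0.041],"angular": [0,0,0.071],"fingers": 1},{"dp": [-0.643,0.396,-0.041],"angular": [0,0,0.071],"fingers": 1},{"dp": [-0.643,0.396,-0.041],"angular": [0,0,0.071],"fingers": 1},{"dp": [-0.643,0.396,-0.041],"angular": [0,0,0.071],"fingers": 1},{"dp": [-0.643,0.396,-0.041],"angular": [0,0,0.071],"fingers": 1},{"dp": [-0.643,0.396,-0.041],"angular": [0,0,0.071],"fingers": 1},{"dp": [-0.643,0.396,-0.041],"angular": [0,0,0.071],"fingers": 1},{"dp": [-0.643,0.396,-0.041],"angular": [0,0,0.071],"fingers": 1}])

```text
time: 7.8
tool_pos: [533.5, 101.8, 321.7]
tcp_rot: [-180.0, 0.0, 24.9]
ft_force: [0.0, 0.2, 0.9]
finger_gap: 0.2
grip_force: 0.0
```

Request:
step_arm(targets=[{"dp": [-0.539,0.529,-0.041],"angular": [0,0,0.071],"fingers": 1},{"dp": [-0.539,0.529,-0.041],"angular": [0,0,0.071],"fingers": 1},{"dp": [-0.539,0.529,-0.041],"angular": [0,0,0.071],"fingers": 1},{"dp": [-0.539,0.529,-0.041],"angular": [0,0,0.071],"fingers": 1},{"dp": [-0.539,0.529,-0.041],"angular": [0,0,0.071],"fingers": 1},{"dp": [-0.539,0.529,-0.041],"angular": [0,0,0.071],"fingers": 1},{"dp": [-0.539,0.529,-0.041],"angular": [0,0,0.071],"fingers": 1},{"dp": [-0.539,0.529,-0.041],"angular": [0,0,0.071],"fingers": 1}])

```text
time: 8.8
tool_pos: [480.1, -39.5, 329.9]
tcp_rot: [-180.0, 0.0, 12.1]
ft_force: [0.2, 0.4, 0.9]
finger_gap: -0.2
grip_force: 0.0
```

```bash
sed -i "s/    print(json.dumps(rows).replace(' ',''))/    print('8x '+json.dumps(rows[0]) if all(r==rows[0] for r in rows) else json.dumps(rows).replace(' ',''))/" h.py
python3 - <<'E'
from h import *
s=sense(); print(s['time'],s['tool_pos'],s['tcp_rot'],cur()[0])
obs=[]
for c in ['wrist']:
    im=snapshot(c); p=cam(c); cv2.imwrite(f'pics/{c}2.png',im)
    for k in ['crank_axis','fold_pivot','grip_mid','lock_pivot','lock_grip']:
        r=pinpoint(c,k)
        if r:
            obs.append((p,k,np.array(r[0]['at']),r[0]['conf']))
            print(k,np.round(r[0]['at'],1),r[0]['conf'],atz(p,r[0]['at'],model([667,-37,.14,.2,.24])[k][2]).round(1))
r=fit(obs,[670,-36,.16,.3,.2]); q=r.x
print(q[:2].round(1),np.degrees(q[2:]).round(1),r.cost)
for p,k,uv,w in obs: print(k,(np.array(proj(p,model(q)[k]))-uv).round(1))
for k,v in model(q).items():
    print(k,v.round(1))
    u=proj(p,v); cv2.circle(im,(int(u[0]),int(u[1])),2,(0,0,255),-1)
cv2.imwrite('pics/w2.png',im)
E
```

```text
8.8 [480.09455841 -39.46855856 329.94078172] [-1.79991150e+02  1.65924152e-02  1.20955829e+01] [479.96763703 -40.00279443 330.092     ]
crank_axis [410.7 110.7] 0.65 [ 578.3 -116.9  176. ]
fold_pivot [416.9  26.4] 0.56 [650.7 -99.7 176. ]
grip_mid [414.2  98. ] 0.62 [ 590.5 -116.6  176. ]
lock_pivot [237.7 135.3] 0.56 [515.7  54.6 156. ]
lock_grip [223.9  42.8] 0.63 [601.6  77.6 164. ]
[668.2 -41.3] [ 7.3 14.1 14.6] 2.6510256843877045
crank_axis [1.2 1.3]
fold_pivot [0.3 0.9]
grip_mid [-1.2 -2.9]
lock_pivot [-0.5  0.7]
lock_grip [-0.  -0.4]
crank_axis [ 577.3 -118.5  176. ]
fold_pivot [ 650.1 -100.2  176. ]
grip_mid [ 592.8 -114.6  176. ]
lock_pivot [514.8  55.  156. ]
lock_grip [601.9  77.7 164. ]
planer [668.2 -41.3   0. ]
c0 [ 441.8 -241.7  120. ]
c1 [398.7  95.6 120. ]
c2 [894.7 159.  120. ]
```

View pics/w2.png

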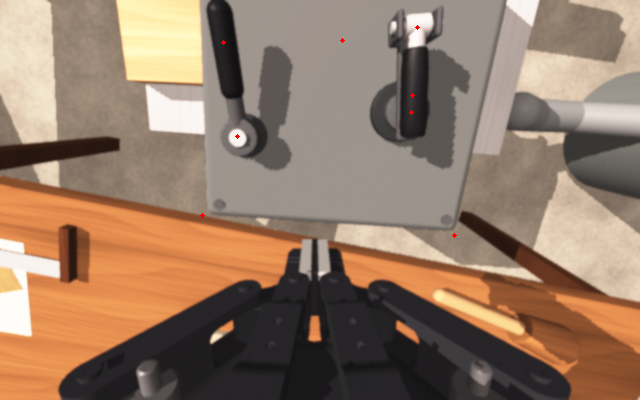

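The wrist view shows the lever hub at (238,135) with its grip towards (224,43), and the crank pivot at (417,27) with its sleeve end near (412,130). The fit agrees with the given sizes to about 3 mm.

```bash
cat >> h.py <<'E'
LP=np.array([514.8,55.0])
def lev(pol,z=142,r=97): t=np.radians(pol); return [LP[0]+r*np.cos(t),LP[1]+r*np.sin(t),z,pol+23]
E
python3 - <<'E'
from h import *
a=lev(-11); plan([[a[0],a[1],225,12]]*4+[a]*4,1)
plan([lev(x) for x in np.linspace(-11,34,9)[1:]],1)
plan([lev(x) for x in np.linspace(34,68,9)[1:]],1)
E
```

```text
[{"dp":[0.716,-0.238,0.525],"angular":[0.0,0.0,0.0],"fingers":1},{"dp":[0.716,-0.238,0.525],"angular":[0.0,0.0,0.0],"fingers":1},{"dp":[0.716,-0.238,0.525],"angular":[0.0,0.0,0.0],"fingers":1},{"dp":[0.716,-0.238,0.525],"angular":[0.0,0.0,0.0],"fingers":1},{"dp":[0.716,-0.238,0.94],"angular":[0.0,0.0,0.0],"fingers":1},{"dp":[0.716,-0.238,0.94],"angular":[0.0,0.0,0.0],"fingers":1},{"dp":[0.716,-0.238,0.94],"angular":[0.0,0.0,0.0],"fingers":1},{"dp":[0.716,-0.238,0.94],"angular":[0.0,0.0,0.0],"fingers":1}]
[{"dp":[0.016,-0.045,0.0],"angular":[0.0,0.0,-0.031],"fingers":1},{"dp":[0.028,-0.091,0.0],"angular":[0.0,0.0,-0.062],"fingers":1},{"dp":[0.036,-0.138,0.0],"angular":[0.0,0.0,-0.094],"fingers":1},{"dp":[0.038,-0.186,0.0],"angular":[0.0,0.0,-0.125],"fingers":1},{"dp":[0.037,-0.233,0.0],"angular":[0.0,0.0,-0.156],"fingers":1},{"dp":[0.03,-0.28,0.0],"angular":[0.0,0.0,-0.187],"fingers":1},{"dp":[0.019,-0.327,0.0],"angular":[0.0,0.0,-0.219],"fingers":1},{"dp":[0.003,-0.372,0.0],"angular":[0.0,0.0,-0.25],"fingers":1}]
[{"dp":[0.013,-0.033,0.0],"angular":[0.0,0.0,-0.023],"fingers":1},{"dp":[0.023,-0.068,0.0],"angular":[0.0,0.0,-0.047],"fingers":1},{"dp":[0.031,-0.103,0.0],"angular":[0.0,0.0,-0.071],"fingers":1},{"dp":[0.036,-0.138,0.0],"angular":[0.0,0.0,-0.094],"fingers":1},{"dp":[0.038,-0.174,0.0],"angular":[0.0,0.0,-0.118],"fingers":1},{"dp":[0.038,-0.21,0.0],"angular":[0.0,0.0,-0.141],"fingers":1},{"dp":[0.035,-0.246,0.0],"angular":[0.0,0.0,-0.165],"fingers":1},{"dp":[0.03,-0.282,0.0],"angular":[0.0,0.0,-0.189],"fingers":1}]
```

Request:
step_arm(targets=[{"dp": [0.716,-0.238,0.525],"angular": [0.0,0.0,0.0],"fingers": 1},{"dp": [0.716,-0.238,0.525],"angular": [0.0,0.0,0.0],"fingers": 1},{"dp": [0.716,-0.238,0.525],"angular": [0.0,0.0,0.0],"fingers": 1},{"dp": [0.716,-0.238,0.525],"angular": [0.0,0.0,0.0],"fingers": 1},{"dp": [0.716,-0.238,0.94],"angular": [0.0,0.0,0.0],"fingers": 1},{"dp": [0.716,-0.238,0.94],"angular": [0.0,0.0,0.0],"fingers": 1},{"dp": [0.716,-0.238,0.94],"angular": [0.0,0.0,0.0],"fingers": 1},{"dp": [0.716,-0.238,0.94],"angular": [0.0,0.0,0.0],"fingers": 1}])

```text
time: 10.1
tool_pos: [611.5, 36.1, 145.3]
tcp_rot: [179.9, -0.2, 12.0]
ft_force: [0.1, 0.8, 0.4]
finger_gap: 0.3
grip_force: 0.0
```

Request:
step_arm(targets=[{"dp": [0.016,-0.045,0.0],"angular": [0.0,0.0,-0.031],"fingers": 1},{"dp": [0.028,-0.091,0.0],"angular": [0.0,0.0,-0.062],"fingers": 1},{"dp": [0.036,-0.138,0.0],"angular": [0.0,0.0,-0.094],"fingers": 1},{"dp": [0.038,-0.186,0.0],"angular": [0.0,0.0,-0.125],"fingers": 1},{"dp": [0.037,-0.233,0.0],"angular": [0.0,0.0,-0.156],"fingers": 1},{"dp": [0.03,-0.28,0.0],"angular": [0.0,0.0,-0.187],"fingers": 1},{"dp": [0.019,-0.327,0.0],"angular": [0.0,0.0,-0.219],"fingers": 1},{"dp": [0.003,-0.372,0.0],"angular": [0.0,0.0,-0.25],"fingers": 1}])

```text
time: 11.1
tool_pos: [597.4, 108.6, 145.7]
tcp_rot: [179.7, -0.1, 57.2]
ft_force: [1.8, -4.6, -0.2]
finger_gap: -0.1
grip_force: 2.3
```

Request:
step_arm(targets=[{"dp": [0.013,-0.033,0.0],"angular": [0.0,0.0,-0.023],"fingers": 1},{"dp": [0.023,-0.068,0.0],"angular": [0.0,0.0,-0.047],"fingers": 1},{"dp": [0.031,-0.103,0.0],"angular": [0.0,0.0,-0.071],"fingers": 1},{"dp": [0.036,-0.138,0.0],"angular": [0.0,0.0,-0.094],"fingers": 1},{"dp": [0.038,-0.174,0.0],"angular": [0.0,0.0,-0.118],"fingers": 1},{"dp": [0.038,-0.21,0.0],"angular": [0.0,0.0,-0.141],"fingers": 1},{"dp": [0.035,-0.246,0.0],"angular": [0.0,0.0,-0.165],"fingers": 1},{"dp": [0.03,-0.282,0.0],"angular": [0.0,0.0,-0.189],"fingers": 1}])

```text
time: 12.1
tool_pos: [553.8, 145.4, 145.8]
tcp_rot: [179.6, -0.1, 91.2]
ft_force: [5.1, 0.3, -2.8]
finger_gap: 0.1
grip_force: 2.5
```

Run:
```python
from h import *
s=sense(); print(s['time'],s['tool_pos'],s['tcp_rot'],s['ft_force'],s['joint_pos'].round(),cur()[0])
for c in ['scene','side','wrist']:
    snapshot(c); p=cam(c)
    for k in ['lock_pivot','lock_grip']:
        r=pinpoint(c,k)
        if r: X=atz(p,r[0]['at'],156 if k=='lock_pivot' else 164); print(c,k,r[0]['conf'],X.round(1),np.degrees(np.arctan2(X[1]-55,X[0]-514.8)).round(1))
plan([lev(x) for x in np.linspace(68,74,9)[1:]],1)
```

```text
12.1 [553.78758162 145.37007262 145.84505058] [ 1.79573429e+02 -5.87109214e-02  9.11829036e+01] [ 5.14218795  0.26847775 -2.79617802] [10.  6. 96. -0. 78.  8.] [551.0976912  145.02828221 142.092     ]
scene lock_pivot 0.57 [506.5  48.4 156. ] -141.4
scene lock_grip 0.43 [528.3 145.5 164. ] 81.5
side lock_pivot 0.71 [512.1  51.5 156. ] -127.5
side lock_grip 0.97 [526.4 145.7 164. ] 82.7
wrist lock_grip 0.67 [526.1 144.  164. ] 82.8
[{"dp":[0.002,-0.006,0.0],"angular":[0.0,0.0,-0.004],"fingers":1},{"dp":[0.004,-0.012,0.0],"angular":[0.0,0.0,-0.008],"fingers":1},{"dp":[0.007,-0.017,0.0],"angular":[0.0,0.0,-0.012],"fingers":1},{"dp":[0.009,-0.023,0.0],"angular":[0.0,0.0,-0.016],"fingers":1},{"dp":[0.011,-0.029,0.0],"angular":[0.0,0.0,-0.02],"fingers":1},{"dp":[0.013,-0.035,0.0],"angular":[0.0,0.0,-0.025],"fingers":1},{"dp":[0.015,-0.041,0.0],"angular":[0.0,0.0,-0.029],"fingers":1},{"dp":[0.017,-0.047,0.0],"angular":[0.0,0.0,-0.033],"fingers":1}]
```

Request:
step_arm(targets=[{"dp": [0.004,-0.012,0.0],"angular": [0.0,0.0,-0.008],"fingers": 1},{"dp": [0.009,-0.023,0.0],"angular": [0.0,0.0,-0.016],"fingers": 1},{"dp": [0.013,-0.035,0.0],"angular": [0.0,0.0,-0.025],"fingers": 1},{"dp": [0.015,-0.041,0.0],"angular": [0.0,0.0,-0.029],"fingers": 1},{"dp": [0.017,-0.047,0.0],"angular": [0.0,0.0,-0.033],"fingers": 1},{"dp": [0.017,-0.047,0.0],"angular": [0.0,0.0,-0.033],"fingers": 1},{"dp": [0.017,-0.047,0.0],"angular": [0.0,0.0,-0.033],"fingers": 1},{"dp": [0.017,-0.047,0.0],"angular": [0.0,0.0,-0.033],"fingers": 1}])

```text
time: 13.55
tool_pos: [550.9, 146.5, 144.1]
tcp_rot: [178.9, 0.2, 96.8]
ft_force: [49.4, -4.3, -20.6]
finger_gap: -0.4
grip_force: 24.5
```

Run:
```python
from h import *
s=sense(); print(s['time'],s['tool_pos'],s['tcp_rot'],s['ft_force'],cur()[0])
A=[]
for c in ['side','wrist']:
    snapshot(c); p=cam(c)
    for k in ['lock_grip']:
        r=pinpoint(c,k)
        if r: X=atz(p,r[0]['at'],164); print(c,k,r[0]['conf'],X.round(1),np.degrees(np.arctan2(X[1]-55,X[0]-514.8)).round(1))
```

```text
13.55 [550.94254127 146.47378947 144.09185309] [178.86013974   0.18524641  96.84661968] [ 49.43580994  -4.25167546 -20.63612544] [541.63640173 148.25380568 142.092     ]
side lock_grip 0.92 [519.1 142.2 164. ] 87.2
wrist lock_grip 0.89 [525.3 143.3 164. ] 83.2
```

Run:
```python
from h import *
plan([[570,145,142,97]]*2+[[575,140,250,90]]*2+[[545,40,290,60]]*4,0)
plan([[490,-125,290,13.5]]*8,0)
```

```text
[{"dp":[-0.033,0.139,0.0],"angular":[0.0,0.0,0.0],"fingers":0},{"dp":[-0.033,0.139,0.0],"angular":[0.0,0.0,0.0],"fingers":0},{"dp":[-0.061,0.161,-0.54],"angular":[0.0,0.0,0.039],"fingers":0},{"dp":[-0.061,0.161,-0.54],"angular":[0.0,0.0,0.039],"fingers":0},{"dp":[-0.539,-0.049,-0.74],"angular":[0.0,0.0,0.206],"fingers":0},{"dp":[-0.539,-0.049,-0.74],"angular":[0.0,0.0,0.206],"fingers":0},{"dp":[-0.539,-0.049,-0.74],"angular":[0.0,0.0,0.206],"fingers":0},{"dp":[-0.539,-0.049,-0.74],"angular":[0.0,0.0,0.206],"fingers":0}]
8x {"dp": [-0.852, 0.175, 0.0], "angular": [0.0, 0.0, 0.258], "fingers": 0}
```

Request:
step_arm(targets=[{"dp": [-0.033,0.139,0.0],"angular": [0.0,0.0,0.0],"fingers": 1},{"dp": [-0.033,0.139,0.0],"angular": [0.0,0.0,0.0],"fingers": 1},{"dp": [-0.061,0.161,-0.54],"angular": [0.0,0.0,0.039],"fingers": 1},{"dp": [-0.061,0.161,-0.54],"angular": [0.0,0.0,0.039],"fingers": 1},{"dp": [-0.539,-0.049,-0.74],"angular": [0.0,0.0,0.206],"fingers": 0},{"dp": [-0.539,-0.049,-0.74],"angular": [0.0,0.0,0.206],"fingers": 0},{"dp": [-0.539,-0.049,-0.74],"angular": [0.0,0.0,0.206],"fingers": 0},{"dp": [-0.539,-0.049,-0.74],"angular": [0.0,0.0,0.206],"fingers": 0}])

```text
time: 14.75
tool_pos: [543.9, 39.9, 289.5]
tcp_rot: [-179.9, 0.0, 59.9]
ft_force: [0.1, 0.7, 0.8]
finger_gap: 72.3
grip_force: 0.0
```

Request:
step_arm(targets=[{"dp": [-0.852,0.175,0.0],"angular": [0.0,0.0,0.258],"fingers": 0},{"dp": [-0.852,0.175,0.0],"angular": [0.0,0.0,0.258],"fingers": 0},{"dp": [-0.852,0.175,0.0],"angular": [0.0,0.0,0.258],"fingers": 0},{"dp": [-0.852,0.175,0.0],"angular": [0.0,0.0,0.258],"fingers": 0},{"dp": [-0.852,0.175,0.0],"angular": [0.0,0.0,0.258],"fingers": 0},{"dp": [-0.852,0.175,0.0],"angular": [0.0,0.0,0.258],"fingers": 0},{"dp": [-0.852,0.175,0.0],"angular": [0.0,0.0,0.258],"fingers": 0},{"dp": [-0.852,0.175,0.0],"angular": [0.0,0.0,0.258],"fingers": 0}])

```text
time: 15.75
tool_pos: [489.9, -124.4, 289.9]
tcp_rot: [-180.0, 0.0, 13.6]
ft_force: [0.3, -1.0, -0.3]
finger_gap: 85.3
grip_force: 0.0
```

Run:
```python
from h import *
s=sense(); print(s['time'],s['tool_pos'],s['tcp_rot'],s['finger_gap'],cur()[0])
im=snapshot('wrist'); p=cam('wrist'); cv2.imwrite('pics/w3.png',im)
for k in ['crank_axis','fold_pivot','grip_mid','lock_grip']:
    for r in pinpoint('wrist',k)[:1]: print(k,np.round(r['at'],1),r['conf'],atz(p,r['at'],164 if k=='lock_grip' else 176).round(1))
for r in masks_of('wrist','grip_mid')[:1]:
    m=r['pixels']; v,u=np.nonzero(m); print(r['conf'],m.sum(),u.min(),u.max(),v.min(),v.max())
    for row in range(v.min(),v.max()+1,max(1,(v.max()-v.min())//6)):
        uu=u[v==row]; X=atz(p,(uu.mean(),row),180); print(row,uu.min(),uu.max(),X.round(1))
```

```text
15.75 [ 489.92220687 -124.44801546  289.86042461] [-1.79981712e+02  2.45581915e-02  1.36221299e+01] 85.27133761488435 [ 489.92742516 -124.93091729  290.092     ]
crank_axis [330.8 101.1] 0.71 [ 577.6 -117.3  176. ]
grip_mid [332.3  78.8] 0.61 [ 595.  -114.1  176. ]
lock_grip [34.1 87.7] 0.73 [527.1 141.2 164. ]
0.76 3258 317 348 21 130
21 331 335 [ 635.2 -103.9  180. ]
39 318 347 [ 622.9 -106.7  180. ]
57 317 347 [ 610.2 -109.6  180. ]
75 318 348 [ 597.4 -113.8  180. ]
93 318 348 [ 583.9 -117.3  180. ]
111 319 347 [ 570. -121.  180.]
129 321 345 [ 555.6 -124.8  180. ]
```

View pics/w3.png

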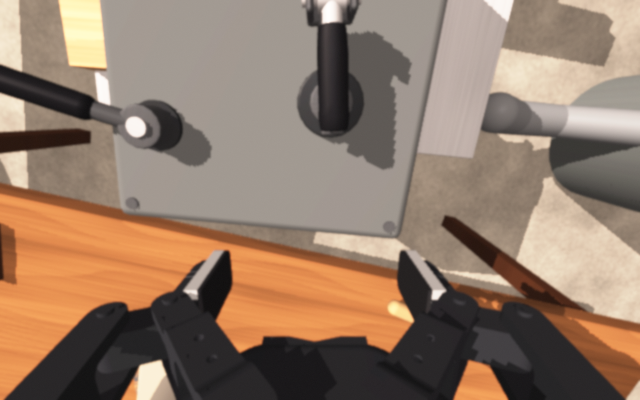

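The wrist view shows the sleeve spanning rows 21–130 at column ~332, its pivot at (330,8), and the lever swung over to the left. The mask gives an arm direction of about 15° and an axis at (577,-118.6), which is consistent with the fit.

```bash
cat >> h.py <<'E'
A=14.8; C=np.array([577.3,-118.6]); U=np.array([np.cos(np.radians(A)),np.sin(np.radians(A))]); FP=C+75*U
def fold(th,r=80,off=21,out=0): t=np.radians(th); xy=FP-(r*np.cos(t)-out)*U; return [*xy,176+r*np.sin(t)-off,A]
E
python3 - <<'E'
from h import *
g=fold(0); plan([[g[0],g[1],225,A]]*4+[g]*4,0)
print(g,cur()[0])
E
```

```text
[{"dp":[0.407,0.072,0.325],"angular":[0.0,0.0,-0.007],"fingers":0},{"dp":[0.407,0.072,0.325],"angular":[0.0,0.0,-0.007],"fingers":0},{"dp":[0.407,0.072,0.325],"angular":[0.0,0.0,-0.007],"fingers":0},{"dp":[0.407,0.072,0.325],"angular":[0.0,0.0,-0.007],"fingers":0},{"dp":[0.407,0.072,0.675],"angular":[0.0,0.0,-0.007],"fingers":0},{"dp":[0.407,0.072,0.675],"angular":[0.0,0.0,-0.007],"fingers":0},{"dp":[0.407,0.072,0.675],"angular":[0.0,0.0,-0.007],"fingers":0},{"dp":[0.407,0.072,0.675],"angular":[0.0,0.0,-0.007],"fingers":0}]
[np.float64(572.4658830569776), np.float64(-119.87722878967894), np.float64(155.0), 14.8] [ 572.44169034 -119.95939414  155.092     ]
```

Request:
step_arm(targets=[{"dp": [0.407,0.072,0.325],"angular": [0.0,0.0,-0.007],"fingers": 0},{"dp": [0.407,0.072,0.325],"angular": [0.0,0.0,-0.007],"fingers": 0},{"dp": [0.407,0.072,0.4],"angular": [0.0,0.0,-0.007],"fingers": 0},{"dp": [0.407,0.072,0.5],"angular": [0.0,0.0,-0.007],"fingers": 0},{"dp": [0.407,0.072,0.6],"angular": [0.0,0.0,-0.007],"fingers": 0},{"dp": [0.407,0.072,0.675],"angular": [0.0,0.0,-0.007],"fingers": 0},{"dp": [0.407,0.072,0.675],"angular": [0.0,0.0,-0.007],"fingers": 0},{"dp": [0.407,0.072,0.675],"angular": [0.0,0.0,-0.007],"fingers": 0}])

```text
time: 17.05
tool_pos: [572.8, -120.1, 156.0]
tcp_rot: [180.0, -0.1, 14.7]
ft_force: [0.5, -0.1, 0.4]
finger_gap: 85.2
grip_force: 0.0
```

Request:
step_arm(newtons=35, targets=[{"dp": [0,0,0],"angular": [0,0,0],"fingers": 1},{"dp": [0,0,0],"angular": [0,0,0],"fingers": 1},{"dp": [0,0,0],"angular": [0,0,0],"fingers": 1},{"dp": [0,0,0],"angular": [0,0,0],"fingers": 1},{"dp": [0,0,0],"angular": [0,0,0],"fingers": 1},{"dp": [0,0,0],"angular": [0,0,0],"fingers": 1},{"dp": [0,0,0],"angular": [0,0,0],"fingers": 1},{"dp": [0,0,0],"angular": [0,0,0],"fingers": 1}])

```text
time: 18.05
tool_pos: [572.6, -120.1, 155.3]
tcp_rot: [180.0, -0.0, 14.7]
ft_force: [0.4, -3.4, 2.0]
finger_gap: 25.0
grip_force: 34.3
```

Run:
```python
from h import *
s=sense(); print(s['time'],s['tool_pos'],s['tcp_rot'],s['finger_gap'],s['grip_force'],s['ft_force'],s['wrist_torque'])
cv2.imwrite('pics/s4.png',snapshot('side'))
plan([fold(t) for t in np.linspace(0,40,9)[1:]],1)
plan([fold(t) for t in np.linspace(40,90,9)[1:]],1)
```

```text
18.05 [ 572.58056669 -120.13365435  155.26140581] [ 1.79977989e+02 -1.47584864e-02  1.47354795e+01] 25.022205697796377 34.26740348339081 [ 0.42640103 -3.43847244  1.99655543] [-0.45356331 -0.03918717  0.00161934]
[{"dp":[0.002,0.0,-0.034],"angular":[0.0,0.0,0.0],"fingers":1},{"dp":[0.006,0.0,-0.069],"angular":[0.0,0.0,0.0],"fingers":1},{"dp":[0.014,0.0,-0.103],"angular":[0.0,0.0,0.0],"fingers":1},{"dp":[0.024,0.0,-0.136],"angular":[0.0,0.0,0.0],"fingers":1},{"dp":[0.038,0.0,-0.169],"angular":[0.0,0.0,0.0],"fingers":1},{"dp":[0.054,0.0,-0.2],"angular":[0.0,0.0,0.0],"fingers":1},{"dp":[0.073,0.0,-0.229],"angular":[0.0,0.0,0.0],"fingers":1},{"dp":[0.094,0.0,-0.257],"angular":[0.0,0.0,0.0],"fingers":1}]
[{"dp":[0.03,0.0,-0.031],"angular":[0.0,0.0,0.0],"fingers":1},{"dp":[0.063,-0.001,-0.06],"angular":[0.0,0.0,0.0],"fingers":1},{"dp":[0.099,-0.001,-0.085],"angular":[0.0,0.0,0.0],"fingers":1},{"dp":[0.137,-0.001,-0.105],"angular":[0.0,0.0,0.0],"fingers":1},{"dp":[0.178,-0.001,-0.121],"angular":[0.0,0.0,0.0],"fingers":1},{"dp":[0.22,-0.001,-0.133],"angular":[0.0,0.0,0.0],"fingers":1},{"dp":[0.263,-0.001,-0.14],"angular":[0.0,0.0,0.0],"fingers":1},{"dp":[0.306,-0.001,-0.143],"angular":[0.0,0.0,0.0],"fingers":1}]
```

Request:
step_arm(targets=[{"dp": [0.002,0.0,-0.034],"angular": [0.0,0.0,0.0],"fingers": 1},{"dp": [0.006,0.0,-0.069],"angular": [0.0,0.0,0.0],"fingers": 1},{"dp": [0.014,0.0,-0.103],"angular": [0.0,0.0,0.0],"fingers": 1},{"dp": [0.024,0.0,-0.136],"angular": [0.0,0.0,0.0],"fingers": 1},{"dp": [0.038,0.0,-0.169],"angular": [0.0,0.0,0.0],"fingers": 1},{"dp": [0.054,0.0,-0.2],"angular": [0.0,0.0,0.0],"fingers": 1},{"dp": [0.073,0.0,-0.229],"angular": [0.0,0.0,0.0],"fingers": 1},{"dp": [0.094,0.0,-0.257],"angular": [0.0,0.0,0.0],"fingers": 1}])

```text
time: 19.1
tool_pos: [590.7, -114.9, 206.6]
tcp_rot: [-180.0, 0.0, 14.7]
ft_force: [-0.6, -2.4, -6.0]
finger_gap: 24.6
grip_force: 35.5
```

Run:
```python
from h import *
s=sense(); print(s['time'],s['tool_pos'],s['tcp_rot'],s['finger_gap'],s['grip_force'],s['ft_force'],s['wrist_torque'])
a=cv2.imread('pics/s4.png'); b=snapshot('side'); c=snapshot('scene')
cv2.imwrite('pics/m5.png',np.hstack([cv2.resize(b[60:220,320:520],(400,320)),cv2.resize(c[60:220,220:420],(400,320))]))
```

```text
19.1 [ 590.73955373 -114.93561827  206.64063507] [-1.79976921e+02  2.40608946e-02  1.47451022e+01] 24.59977608640195 35.490320920944214 [-0.56338841 -2.39155337 -5.95884859] [-0.31754809  0.31492031  0.09066619]
```

View pics/m5.png

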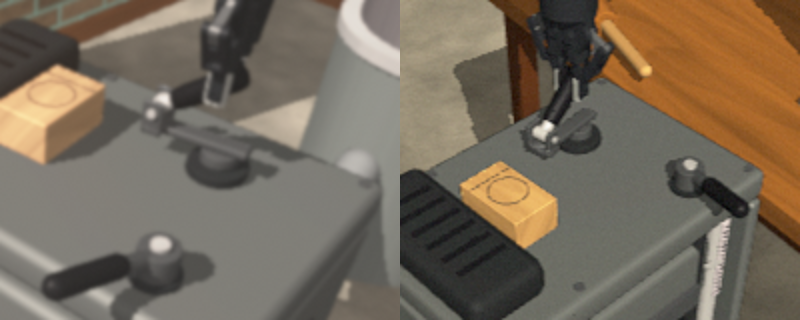

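The two views show the grip lifting about 40° between the pads, sleeve near (200,95) on the left, with the lever fully over. I'll continue to upright.

Request:
step_arm(targets=[{"dp": [0.03,0.0,-0.031],"angular": [0.0,0.0,0.0],"fingers": 1},{"dp": [0.063,-0.001,-0.06],"angular": [0.0,0.0,0.0],"fingers": 1},{"dp": [0.099,-0.001,-0.085],"angular": [0.0,0.0,0.0],"fingers": 1},{"dp": [0.137,-0.001,-0.105],"angular": [0.0,0.0,0.0],"fingers": 1},{"dp": [0.178,-0.001,-0.121],"angular": [0.0,0.0,0.0],"fingers": 1},{"dp": [0.22,-0.001,-0.133],"angular": [0.0,0.0,0.0],"fingers": 1},{"dp": [0.263,-0.001,-0.14],"angular": [0.0,0.0,0.0],"fingers": 1},{"dp": [0.306,-0.001,-0.143],"angular": [0.0,0.0,0.0],"fingers": 1}])

```text
time: 20.2
tool_pos: [650.4, -99.1, 235.5]
tcp_rot: [-180.0, -0.0, 14.7]
ft_force: [-5.5, 0.0, -1.9]
finger_gap: 24.4
grip_force: 34.8
```

Run:
```python
from h import *
s=sense(); print(s['time'],s['tool_pos'],s['tcp_rot'],s['finger_gap'],s['grip_force'],s['ft_force'],s['wrist_torque'],cur()[0],FP)
b=snapshot('side'); c=snapshot('scene')
for n in('side','scene'):
    p=cam(n)
    for r in masks_of(n,'grip_mid')[:1]:
        v,u=np.nonzero(r['pixels']); print(n,r['conf'],u.min(),u.max(),v.min(),v.max(),'expect',[np.round(proj(p,[*FP,z]),0) for z in (194,276)])
cv2.imwrite('pics/m6.png',np.hstack([cv2.resize(b[60:220,320:520],(400,320)),cv2.resize(c[60:220,220:420],(400,320))]))
```

```text
20.2 [650.36721268 -99.0933579  235.54890769] [-1.79997741e+02 -1.28305874e-02  1.47474759e+01] 24.416191728144792 34.78086233139038 [-5.52193352  0.01003016 -1.92601741] [-0.07332096  1.1754467  -0.03591533] [649.75803255 -99.41132303 235.092     ] [649.81175415 -99.44156815]
side 0.71 398 418 67 113 expect [array([401., 104.]), array([408.,  67.])]
scene 0.66 288 296 97 122 expect [array([291., 121.]), array([289.,  95.])]
```

View pics/m6.png

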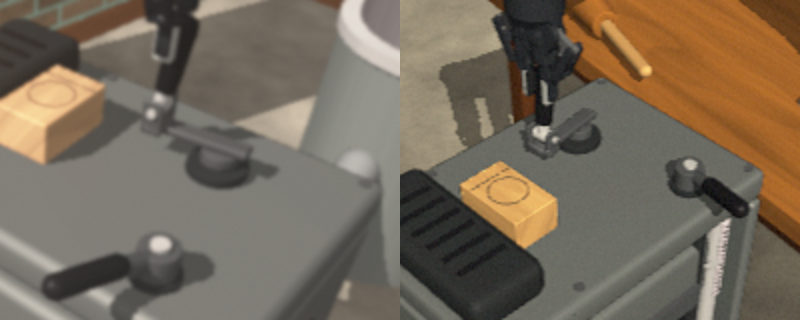

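The grip stands nearly upright over the pivot (sleeve from (160,100) upwards in the left view). I'll nudge it to the stop, then start winding.

```bash
cat >> h.py <<'E'
def cr(turn,r=77,z=235): t=np.radians(A-turn); return [C[0]+r*np.cos(t),C[1]+r*np.sin(t),z,A]
E
python3 - <<'E'
from h import *
plan([cr(0,80),cr(0,82),cr(0,80)]+[cr(t) for t in (6,15,27,40,53)],1)
plan([cr(53+15*i) for i in range(1,9)],1)
E
```

```text
[{"dp":[0.025,0.0,0.0],"angular":[0.0,0.0,0.0],"fingers":1},{"dp":[0.035,0.0,0.0],"angular":[0.0,0.0,0.0],"fingers":1},{"dp":[0.025,0.0,0.0],"angular":[0.0,0.0,0.0],"fingers":1},{"dp":[0.008,0.04,0.0],"angular":[0.0,0.0,0.0],"fingers":1},{"dp":[-0.003,0.1,0.0],"angular":[0.0,0.0,0.0],"fingers":1},{"dp":[-0.032,0.175,0.0],"angular":[0.0,0.0,0.0],"fingers":1},{"dp":[-0.08,0.248,0.0],"angular":[0.0,0.0,0.0],"fingers":1},{"dp":[-0.143,0.308,0.0],"angular":[0.0,0.0,0.0],"fingers":1}]
[{"dp":[-0.087,0.049,0.0],"angular":[0.0,0.0,0.0],"fingers":1},{"dp":[-0.184,0.075,0.0],"angular":[0.0,0.0,0.0],"fingers":1},{"dp":[-0.285,0.074,0.0],"angular":[0.0,0.0,0.0],"fingers":1},{"dp":[-0.382,0.047,0.0],"angular":[0.0,0.0,0.0],"fingers":1},{"dp":[-0.468,-0.004,0.0],"angular":[0.0,0.0,0.0],"fingers":1},{"dp":[-0.539,-0.075,0.0],"angular":[0.0,0.0,0.0],"fingers":1},{"dp":[-0.589,-0.163,0.0],"angular":[0.0,0.0,0.0],"fingers":1},{"dp":[-0.614,-0.26,0.0],"angular":[0.0,0.0,0.0],"fingers":1}]
```

Request:
step_arm(targets=[{"dp": [0.025,0.0,0.0],"angular": [0.0,0.0,0.0],"fingers": 1},{"dp": [0.035,0.0,0.0],"angular": [0.0,0.0,0.0],"fingers": 1},{"dp": [0.025,0.0,0.0],"angular": [0.0,0.0,0.0],"fingers": 1},{"dp": [0.008,0.04,0.0],"angular": [0.0,0.0,0.0],"fingers": 1},{"dp": [-0.003,0.1,0.0],"angular": [0.0,0.0,0.0],"fingers": 1},{"dp": [-0.032,0.175,0.0],"angular": [0.0,0.0,0.0],"fingers": 1},{"dp": [-0.08,0.248,0.0],"angular": [0.0,0.0,0.0],"fingers": 1},{"dp": [-0.143,0.308,0.0],"angular": [0.0,0.0,0.0],"fingers": 1}])

```text
time: 21.4
tool_pos: [639.3, -167.1, 235.5]
tcp_rot: [179.9, -0.2, 14.8]
ft_force: [3.9, 1.6, -0.7]
finger_gap: 24.4
grip_force: 38.2
```

Request:
step_arm(targets=[{"dp": [-0.087,0.049,0.0],"angular": [0.0,0.0,0.0],"fingers": 1},{"dp": [-0.184,0.075,0.0],"angular": [0.0,0.0,0.0],"fingers": 1},{"dp": [-0.285,0.074,0.0],"angular": [0.0,0.0,0.0],"fingers": 1},{"dp": [-0.382,0.047,0.0],"angular": [0.0,0.0,0.0],"fingers": 1},{"dp": [-0.468,-0.004,0.0],"angular": [0.0,0.0,0.0],"fingers": 1},{"dp": [-0.539,-0.075,0.0],"angular": [0.0,0.0,0.0],"fingers": 1},{"dp": [-0.589,-0.163,0.0],"angular": [0.0,0.0,0.0],"fingers": 1},{"dp": [-0.614,-0.26,0.0],"angular": [0.0,0.0,0.0],"fingers": 1}])

```text
time: 22.4
tool_pos: [510.7, -144.5, 236.0]
tcp_rot: [180.0, -0.8, 14.9]
ft_force: [31.4, 7.0, -14.0]
finger_gap: 25.0
grip_force: 38.3
```

Run:
```python
from h import *
s=sense(); print(s['time'],s['tool_pos'],s['tcp_rot'],s['finger_gap'],s['grip_force'],s['ft_force'],s['wrist_torque'],cur()[0])
for k in range(173,680,120): print(k);plan([cr(min(720,k+15*i)) for i in range(1,9)],1)
```

```text
22.4 [ 510.66743864 -144.53630328  236.04206775] [179.96286955  -0.77283436  14.87073191] 24.952381432955914 38.327486515045166 [ 31.40027925   7.02065107 -13.95205041] [ 1.35737086 -5.27031802 -0.04199952] [ 505.78311032 -147.21657136  235.092     ]
173
[{"dp":[0.001,-0.101,0.0],"angular":[0.0,0.0,0.0],"fingers":1},{"dp":[0.028,-0.197,0.0],"angular":[0.0,0.0,0.0],"fingers":1},{"dp":[0.079,-0.284,0.0],"angular":[0.0,0.0,0.0],"fingers":1},{"dp":[0.15,-0.355,0.0],"angular":[0.0,0.0,0.0],"fingers":1},{"dp":[0.238,-0.404,0.0],"angular":[0.0,0.0,0.0],"fingers":1},{"dp":[0.335,-0.429,0.0],"angular":[0.0,0.0,0.0],"fingers":1},{"dp":[0.435,-0.429,0.0],"angular":[0.0,0.0,0.0],"fingers":1},{"dp":[0.532,-0.402,0.0],"angular":[0.0,0.0,0.0],"fingers":1}]
293
[{"dp":[0.087,0.051,0.0],"angular":[0.0,0.0,0.0],"fingers":1},{"dp":[0.157,0.123,0.0],"angular":[0.0,0.0,0.0],"fingers":1},{"dp":[0.207,0.21,0.0],"angular":[0.0,0.0,0.0],"fingers":1},{"dp":[0.232,0.307,0.0],"angular":[0.0,0.0,0.0],"fingers":1},{"dp":[0.232,0.408,0.0],"angular":[0.0,0.0,0.0],"fingers":1},{"dp":[0.205,0.505,0.0],"angular":[0.0,
[... 943 characters left out ...]
.0,0.0],"fingers":1},{"dp":[0.335,-0.429,0.0],"angular":[0.0,0.0,0.0],"fingers":1},{"dp":[0.435,-0.429,0.0],"angular":[0.0,0.0,0.0],"fingers":1},{"dp":[0.532,-0.402,0.0],"angular":[0.0,0.0,0.0],"fingers":1}]
653
[{"dp":[0.087,0.051,0.0],"angular":[0.0,0.0,0.0],"fingers":1},{"dp":[0.157,0.123,0.0],"angular":[0.0,0.0,0.0],"fingers":1},{"dp":[0.207,0.21,0.0],"angular":[0.0,0.0,0.0],"fingers":1},{"dp":[0.232,0.307,0.0],"angular":[0.0,0.0,0.0],"fingers":1},{"dp":[0.235,0.354,0.0],"angular":[0.0,0.0,0.0],"fingers":1},{"dp":[0.235,0.354,0.0],"angular":[0.0,0.0,0.0],"fingers":1},{"dp":[0.235,0.354,0.0],"angular":[0.0,0.0,0.0],"fingers":1},{"dp":[0.235,0.354,0.0],"angular":[0.0,0.0,0.0],"fingers":1}]
```

Run:
```python
import h
from h import *
h.C=C+np.array([4,-.5])
json.dump([[505.783,-147.217,235.092],json.load(open('cmd.json'))[1]],open('cmd.json','w'))
f=lambda t:cr(min(720,t),r=76)
for k in range(173,680,120): print(k);plan([f(k+15*i) for i in range(1,9)],1)
```

```text
173
[{"dp":[0.025,-0.092,0.0],"angular":[0.0,0.0,0.0],"fingers":1},{"dp":[0.051,-0.188,0.0],"angular":[0.0,0.0,0.0],"fingers":1},{"dp":[0.101,-0.274,0.0],"angular":[0.0,0.0,0.0],"fingers":1},{"dp":[0.172,-0.343,0.0],"angular":[0.0,0.0,0.0],"fingers":1},{"dp":[0.258,-0.392,0.0],"angular":[0.0,0.0,0.0],"fingers":1},{"dp":[0.354,-0.417,0.0],"angular":[0.0,0.0,0.0],"fingers":1},{"dp":[0.453,-0.416,0.0],"angular":[0.0,0.0,0.0],"fingers":1},{"dp":[0.549,-0.39,0.0],"angular":[0.0,0.0,0.0],"fingers":1}]
293
[{"dp":[0.086,0.05,0.0],"angular":[0.0,0.0,0.0],"fingers":1},{"dp":[0.155,0.121,0.0],"angular":[0.0,0.0,0.0],"fingers":1},{"dp":[0.204,0.207,0.0],"angular":[0.0,0.0,0.0],"fingers":1},{"dp":[0.229,0.303,0.0],"angular":[0.0,0.0,0.0],"fingers":1},{"dp":[0.228,0.403,0.0],"angular":[0.0,0.0,0.0],"fingers":1},{"dp":[0.202,0.498,0.0],"angular":[0.0,0.0,0.0],"fingers":1},{"dp":[0.152,0.584,0.0],"angular":[0.0,0.0,0.0],"fingers":1},{"dp":[0.081,0.653,0.0],"angular":[0.0,0.0,0.0],"fingers":1}]
413
[{"dp":[-0.086,0.049,0.0],"angular":[0.0,0.0,0.0],"fingers":1},{"dp":[-0.182,0.074,0.0],"angular":[0.0
[... 687 characters left out ...]
0.0,0.0,0.0],"fingers":1},{"dp":[0.33,-0.424,0.0],"angular":[0.0,0.0,0.0],"fingers":1},{"dp":[0.429,-0.423,0.0],"angular":[0.0,0.0,0.0],"fingers":1},{"dp":[0.525,-0.397,0.0],"angular":[0.0,0.0,0.0],"fingers":1}]
653
[{"dp":[0.086,0.05,0.0],"angular":[0.0,0.0,0.0],"fingers":1},{"dp":[0.155,0.121,0.0],"angular":[0.0,0.0,0.0],"fingers":1},{"dp":[0.204,0.207,0.0],"angular":[0.0,0.0,0.0],"fingers":1},{"dp":[0.229,0.303,0.0],"angular":[0.0,0.0,0.0],"fingers":1},{"dp":[0.232,0.35,0.0],"angular":[0.0,0.0,0.0],"fingers":1},{"dp":[0.232,0.35,0.0],"angular":[0.0,0.0,0.0],"fingers":1},{"dp":[0.232,0.35,0.0],"angular":[0.0,0.0,0.0],"fingers":1},{"dp":[0.232,0.35,0.0],"angular":[0.0,0.0,0.0],"fingers":1}]
```

Request:
step_arm(targets=[{"dp": [0.025,-0.092,0.0],"angular": [0.0,0.0,0.0],"fingers": 1},{"dp": [0.051,-0.188,0.0],"angular": [0.0,0.0,0.0],"fingers": 1},{"dp": [0.101,-0.274,0.0],"angular": [0.0,0.0,0.0],"fingers": 1},{"dp": [0.172,-0.343,0.0],"angular": [0.0,0.0,0.0],"fingers": 1},{"dp": [0.258,-0.392,0.0],"angular": [0.0,0.0,0.0],"fingers": 1},{"dp": [0.354,-0.417,0.0],"angular": [0.0,0.0,0.0],"fingers": 1},{"dp": [0.453,-0.416,0.0],"angular": [0.0,0.0,0.0],"fingers": 1},{"dp": [0.549,-0.39,0.0],"angular": [0.0,0.0,0.0],"fingers": 1}])

```text
time: 23.4
tool_pos: [592.6, -42.4, 235.8]
tcp_rot: [-179.9, -0.1, 14.8]
ft_force: [-3.1, 4.9, 3.8]
finger_gap: 24.4
grip_force: 42.9
```

Request:
step_arm(targets=[{"dp": [0.086,0.05,0.0],"angular": [0.0,0.0,0.0],"fingers": 1},{"dp": [0.155,0.121,0.0],"angular": [0.0,0.0,0.0],"fingers": 1},{"dp": [0.204,0.207,0.0],"angular": [0.0,0.0,0.0],"fingers": 1},{"dp": [0.229,0.303,0.0],"angular": [0.0,0.0,0.0],"fingers": 1},{"dp": [0.228,0.403,0.0],"angular": [0.0,0.0,0.0],"fingers": 1},{"dp": [0.202,0.498,0.0],"angular": [0.0,0.0,0.0],"fingers": 1},{"dp": [0.152,0.584,0.0],"angular": [0.0,0.0,0.0],"fingers": 1},{"dp": [0.081,0.653,0.0],"angular": [0.0,0.0,0.0],"fingers": 1}])

```text
time: 24.4
tool_pos: [642.0, -166.8, 235.9]
tcp_rot: [179.9, -0.2, 14.8]
ft_force: [2.2, 3.6, 2.6]
finger_gap: 24.8
grip_force: 42.2
```

Request:
step_arm(targets=[{"dp": [-0.086,0.049,0.0],"angular": [0.0,0.0,0.0],"fingers": 1},{"dp": [-0.182,0.074,0.0],"angular": [0.0,0.0,0.0],"fingers": 1},{"dp": [-0.282,0.073,0.0],"angular": [0.0,0.0,0.0],"fingers": 1},{"dp": [-0.377,0.047,0.0],"angular": [0.0,0.0,0.0],"fingers": 1},{"dp": [-0.463,-0.003,0.0],"angular": [0.0,0.0,0.0],"fingers": 1},{"dp": [-0.532,-0.074,0.0],"angular": [0.0,0.0,0.0],"fingers": 1},{"dp": [-0.581,-0.16,0.0],"angular": [0.0,0.0,0.0],"fingers": 1},{"dp": [-0.606,-0.256,0.0],"angular": [0.0,0.0,0.0],"fingers": 1}])

```text
time: 25.4
tool_pos: [513.0, -145.8, 236.1]
tcp_rot: [180.0, -0.5, 14.8]
ft_force: [23.8, 6.5, -6.7]
finger_gap: 25.0
grip_force: 41.5
```

Request:
step_arm(targets=[{"dp": [0.001,-0.099,0.0],"angular": [0.0,0.0,0.0],"fingers": 1},{"dp": [0.027,-0.195,0.0],"angular": [0.0,0.0,0.0],"fingers": 1},{"dp": [0.077,-0.281,0.0],"angular": [0.0,0.0,0.0],"fingers": 1},{"dp": [0.148,-0.35,0.0],"angular": [0.0,0.0,0.0],"fingers": 1},{"dp": [0.234,-0.399,0.0],"angular": [0.0,0.0,0.0],"fingers": 1},{"dp": [0.33,-0.424,0.0],"angular": [0.0,0.0,0.0],"fingers": 1},{"dp": [0.429,-0.423,0.0],"angular": [0.0,0.0,0.0],"fingers": 1},{"dp": [0.525,-0.397,0.0],"angular": [0.0,0.0,0.0],"fingers": 1}])

```text
time: 26.4
tool_pos: [591.3, -42.9, 235.8]
tcp_rot: [-179.9, 0.0, 14.8]
ft_force: [-3.7, 5.3, 7.1]
finger_gap: 24.5
grip_force: 43.9
```

Request:
step_arm(targets=[{"dp": [0.086,0.05,0.0],"angular": [0.0,0.0,0.0],"fingers": 1},{"dp": [0.155,0.121,0.0],"angular": [0.0,0.0,0.0],"fingers": 1},{"dp": [0.204,0.207,0.0],"angular": [0.0,0.0,0.0],"fingers": 1},{"dp": [0.229,0.303,0.0],"angular": [0.0,0.0,0.0],"fingers": 1},{"dp": [0.232,0.35,0.0],"angular": [0.0,0.0,0.0],"fingers": 1},{"dp": [0.232,0.35,0.0],"angular": [0.0,0.0,0.0],"fingers": 1},{"dp": [0.232,0.35,0.0],"angular": [0.0,0.0,0.0],"fingers": 1},{"dp": [0.232,0.35,0.0],"angular": [0.0,0.0,0.0],"fingers": 1}])

```text
time: 27.4
tool_pos: [655.3, -100.8, 236.0]
tcp_rot: [179.9, -0.2, 14.7]
ft_force: [6.8, -1.2, 0.2]
finger_gap: 24.8
grip_force: 41.0
```

Run:
```python
from h import *
s=sense(); print(s['time'],s['tool_pos'],s['tcp_rot'],s['finger_gap'],s['grip_force'],s['ft_force'],s['wrist_torque'],cur()[0])
b=snapshot('side'); c=snapshot('scene')
for n in('side','scene'):
    p=cam(n)
    for k in('fold_pivot','crank_axis'):
        for r in pinpoint(n,k)[:1]: print(n,k,r['conf'],atz(p,r['at'],176).round(1))
cv2.imwrite('pics/m7.png',np.hstack([cv2.resize(b[60:220,320:520],(400,320)),cv2.resize(c[60:220,220:420],(400,320))]))
import h
h.FP=FP+np.array([4,-.5])
p,_=cur()
plan([[*p[:2],236,A]]+[fold(t) for t in (86,81,75,69,63,57,51)],1)
plan([fold(t) for t in (44,37,30,23,16,9,3,0)],1)
```

```text
27.4 [ 655.27613565 -100.75708664  236.02183814] [ 1.79878050e+02 -1.52689430e-01  1.47098656e+01] 24.803986607343028 40.98705768585205 [ 6.78310047 -1.19599712  0.22089697] [-0.26292974 -1.37675827  0.08330583] [654.80704902 -99.73781706 235.092     ]
side fold_pivot 0.83 [648.2 -90.  176. ]
side crank_axis 0.58 [ 566.9 -116.9  176. ]
scene fold_pivot 0.92 [ 648.7 -103.   176. ]
scene crank_axis 0.8 [ 586.3 -110.1  176. ]
[{"dp":[0.0,0.0,-0.005],"angular":[0.0,0.0,0.0],"fingers":1},{"dp":[-0.033,0.0,0.001],"angular":[0.0,0.0,0.0],"fingers":1},{"dp":[-0.068,0.0,0.005],"angular":[0.0,0.0,0.0],"fingers":1},{"dp":[-0.109,0.0,0.014],"angular":[0.0,0.0,0.0],"fingers":1},{"dp":[-0.148,0.0,0.027],"angular":[0.0,0.0,0.0],"fingers":1},{"dp":[-0.187,0.0,0.044],"angular":[0.0,0.0,0.0],"fingers":1},{"dp":[-0.223,0.0,0.065],"angular":[0.0,0.0,0.0],"fingers":1},{"dp":[-0.257,0.0,0.09],"angular":[0.0,0.0,0.0],"fingers":1}]
[{"dp":[-0.036,0.0,0.033],"angular":[0.0,0.0,0.0],"fingers":1},{"dp":[-0.068,0.0,0.07],"angular":[0.0,0.0,0.0],"fingers":1},{"dp":[-0.094,0.0,0.11],"angular":[0.0,0.0,0.0],"fingers":1},{"dp":[-0.116,0.0,0.154],"angular":[0.0,0.0,0.0],"fingers":1},{"dp":[-0.133,0.0,0.2],"angular":[0.0,0.0,0.0],"fingers":1},{"dp":[-0.143,0.0,0.248],"angular":[0.0,0.0,0.0],"fingers":1},{"dp":[-0.148,0.0,0.29],"angular":[0.0,0.0,0.0],"fingers":1},{"dp":[-0.148,0.0,0.31],"angular":[0.0,0.0,0.0],"fingers":1}]
```

View pics/m7.png

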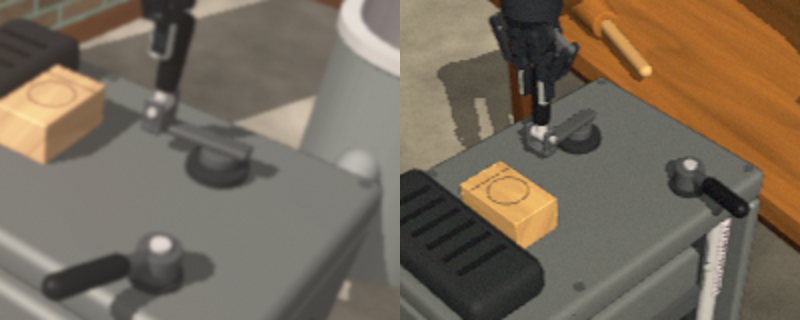

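The crank arm is back at its starting direction after two turns, and the grip is upright (pivot at (155,112) left). Now I'll fold it down.

Request:
step_arm(targets=[{"dp": [0.0,0.0,-0.005],"angular": [0.0,0.0,0.0],"fingers": 1},{"dp": [-0.033,0.0,0.001],"angular": [0.0,0.0,0.0],"fingers": 1},{"dp": [-0.068,0.0,0.005],"angular": [0.0,0.0,0.0],"fingers": 1},{"dp": [-0.109,0.0,0.014],"angular": [0.0,0.0,0.0],"fingers": 1},{"dp": [-0.148,0.0,0.027],"angular": [0.0,0.0,0.0],"fingers": 1},{"dp": [-0.187,0.0,0.044],"angular": [0.0,0.0,0.0],"fingers": 1},{"dp": [-0.223,0.0,0.065],"angular": [0.0,0.0,0.0],"fingers": 1},{"dp": [-0.257,0.0,0.09],"angular": [0.0,0.0,0.0],"fingers": 1}])

```text
time: 28.7
tool_pos: [604.6, -113.3, 218.1]
tcp_rot: [179.9, -0.1, 14.7]
ft_force: [0.8, -0.2, 6.1]
finger_gap: 24.7
grip_force: 36.6
```

Request:
step_arm(targets=[{"dp": [-0.036,0.0,0.033],"angular": [0.0,0.0,0.0],"fingers": 1},{"dp": [-0.068,0.0,0.07],"angular": [0.0,0.0,0.0],"fingers": 1},{"dp": [-0.094,0.0,0.11],"angular": [0.0,0.0,0.0],"fingers": 1},{"dp": [-0.116,0.0,0.154],"angular": [0.0,0.0,0.0],"fingers": 1},{"dp": [-0.133,0.0,0.2],"angular": [0.0,0.0,0.0],"fingers": 1},{"dp": [-0.143,0.0,0.248],"angular": [0.0,0.0,0.0],"fingers": 1},{"dp": [-0.148,0.0,0.29],"angular": [0.0,0.0,0.0],"fingers": 1},{"dp": [-0.148,0.0,0.31],"angular": [0.0,0.0,0.0],"fingers": 1}])

```text
time: 29.7
tool_pos: [576.5, -120.7, 155.9]
tcp_rot: [180.0, 0.0, 14.7]
ft_force: [-7.1, 0.2, 20.2]
finger_gap: 24.9
grip_force: 38.0
```

Run:
```python
from h import *
s=sense(); print(s['time'],s['tool_pos'],s['tcp_rot'],s['finger_gap'],s['grip_force'],s['ft_force'],s['wrist_torque'],cur()[0])
b=snapshot('side'); c=snapshot('scene')
cv2.imwrite('pics/m8.png',np.hstack([cv2.resize(b[60:220,320:520],(400,320)),cv2.resize(c[60:220,220:420],(400,320))]))
```

```text
29.7 [ 576.49655561 -120.68019335  155.89354954] [1.79957165e+02 6.44715058e-04 1.47410609e+01] 24.852550071687425 38.04123401641846 [-7.1392793   0.22175318 20.16126078] [-0.02039146  1.06092672 -0.13822262] [ 576.47272981 -120.34690326  155.092     ]
```

View pics/m8.png

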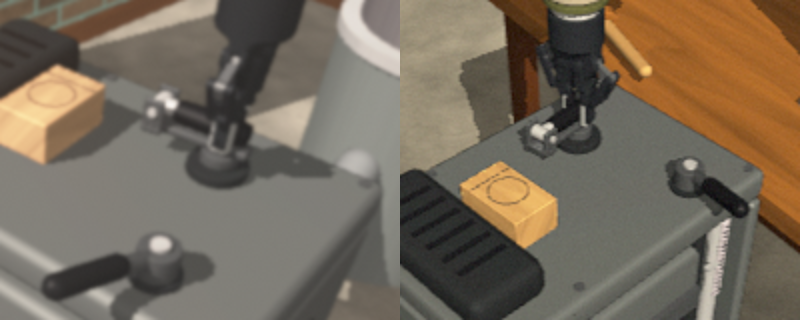

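It looks folded flat and pressed against its stop (20 N upward). Releasing and rising.

Request:
step_arm(targets=[{"dp": [0,0,0],"angular": [0,0,0],"fingers": 0},{"dp": [0,0,0],"angular": [0,0,0],"fingers": 0},{"dp": [0,0,0],"angular": [0,0,0],"fingers": 0},{"dp": [0,0,0],"angular": [0,0,0],"fingers": 0},{"dp": [0,0,0],"angular": [0,0,0],"fingers": 0},{"dp": [0,0,0],"angular": [0,0,0],"fingers": 0},{"dp": [0,0,-0.15],"angular": [0,0,0],"fingers": 0},{"dp": [0,0,-0.3],"angular": [0,0,0],"fingers": 0}])

```text
time: 30.8
tool_pos: [576.1, -120.2, 215.4]
tcp_rot: [-180.0, 0.1, 14.7]
ft_force: [-0.2, -0.6, -0.9]
finger_gap: 85.1
grip_force: 0.0
```

Request:
step_arm(targets=[{"dp": [-0.1,0,-0.3],"angular": [0,0,0],"fingers": 0},{"dp": [-0.4,0,-0.5],"angular": [0,0,0],"fingers": 0},{"dp": [-0.4,0,-0.5],"angular": [0,0,0],"fingers": 0},{"dp": [-0.4,0,-0.5],"angular": [0,0,0],"fingers": 0},{"dp": [-0.4,0,-0.5],"angular": [0,0,0],"fingers": 0},{"dp": [-0.4,0,-0.5],"angular": [0,0,0],"fingers": 0},{"dp": [-0.4,0,-0.5],"angular": [0,0,0],"fingers": 0},{"dp": [-0.4,0,-0.5],"angular": [0,0,0],"fingers": 0}])

```text
time: 31.8
tool_pos: [499.2, -140.5, 314.6]
tcp_rot: [-180.0, 0.0, 14.8]
ft_force: [-0.3, 0.1, 0.1]
finger_gap: 85.4
grip_force: 0.0
```

Run:
```python
from h import *
s=sense(); print(s['time'],s['tool_pos'],s['finger_gap'],s['ft_force'])
im={n:snapshot(n) for n in('side','wrist','scene')}
for n in('side','wrist'):
    p=cam(n)
    for k in('fold_pivot','crank_axis','grip_mid','lock_pivot','lock_grip'):
        for r in pinpoint(n,k)[:1]: print(n,k,r['conf'],atz(p,r['at'],156 if k=='lock_pivot' else 164 if 'lock' in k else 176).round(1))
p=cam('wrist')
for r in masks_of('wrist','grip_mid')[:1]:
    v,u=np.nonzero(r['pixels'])
    for row in range(v.min()+15,v.max(),25): uu=u[v==row]; print(row,uu.min(),uu.max(),atz(p,(uu.mean(),row),180).round(1))
w=im['wrist']
b=np.hstack([cv2.resize(im['side'][60:220,320:520],(400,320)),cv2.resize(w[0:200,150:400],(400,320))])
cv2.imwrite('pics/m9.png',b)
a0=cv2.imread('pics/side0.png'); d=cv2.absdiff(a0,im['side']).max(2); print('block diff',(d[75:165,330:380]>60).sum())
```

```text
31.8 [ 499.22301513 -140.52052652  314.60136142] 85.42335860376954 [-0.25448324  0.09731211  0.09340968]
side fold_pivot 0.74 [ 656.4 -100.6  176. ]
side crank_axis 0.59 [ 564.  -103.6  176. ]
side grip_mid 0.91 [ 590.4 -108.9  176. ]
side lock_pivot 0.87 [510.8  51.6 156. ]
side lock_grip 0.91 [519.5 140.4 164. ]
wrist fold_pivot 0.76 [ 650.7 -101.5  176. ]
wrist crank_axis 0.62 [ 578.7 -118.1  176. ]
wrist grip_mid 0.63 [ 591.4 -116.1  176. ]
wrist lock_pivot 0.67 [516.8  56.7 156. ]
wrist lock_grip 0.56 [525.6 144.2 164. ]
52 302 328 [ 624.  -107.8  180. ]
77 301 328 [ 604.1 -112.6  180. ]
102 301 327 [ 583.2 -117.7  180. ]
127 301 326 [ 561.3 -122.9  180. ]
block diff 202
```

View pics/m9.png

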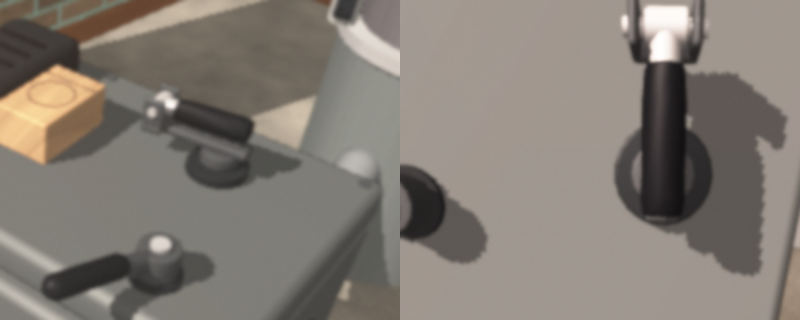

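The side view shows the grip lying on the arm, sleeve from (180,110) to (250,130). I'll check how flat it is against the first picture.

Run:
```python
from h import *
a=cv2.imread('pics/side0.png'); b=snapshot('side'); p=cam('side')
for im in(a,b):
    g=im[90:150,395:460].max(2); m=(g<48).astype(np.uint8); n,l,st,ce=cv2.connectedComponentsWithStats(m)
    i=1+np.argmax(st[1:,4]); v,u=np.nonzero(l==i); c=np.cov(u,v); w,V=np.linalg.eigh(c); d=V[:,1]; print(st[i],ce[i].round(1),np.degrees(np.arctan2(d[1],d[0])).round(1))
for th in(0,.1,.2,.3):
    q=[np.array(proj(p,[*(FP-r*np.cos(th)*U),176+r*np.sin(th)])) for r in(18,100)]; e=q[1]-q[0]; print(th,((q[0]+q[1])/2-[395,90]).round(1),np.degrees(np.arctan2(e[1],e[0])).round(1))
```

```text
[12 29 37 13 87] [30.8 35.3] -162.0
[13 28 38 13 93] [33.  34.6] -165.4
0 [31.4 30.9] 18.8
0.1 [31.9 28.3] 13.5
0.2 [32.2 25.7] 8.0
0.3 [32.1 23. ] 2.2
```

The grip is about 0.06 rad off flat. I'll press it lightly with closed fingers for margin.

Run:
```python
from h import *
p=np.array([576.473,-120.347,155.092])+cur()[1].apply(np.array([-80,0,-100])); q=json.load(open('cmd.json'))[1]
json.dump([p.tolist(),q],open('cmd.json','w')); print(p)
plan([[563,-122.3,215,A]]*5+[[563,-122.3,z,A] for z in (205,198,194)],1)
plan([[563,-122.3,z,A] for z in (191,188,186,184,184,184,200,240)],1)
```

```text
[ 499.10577115 -140.70165304  255.092     ]
[{"dp":[0.332,-0.008,0.2],"angular":[0.0,0.0,0.0],"fingers":1},{"dp":[0.332,-0.008,0.2],"angular":[0.0,0.0,0.0],"fingers":1},{"dp":[0.332,-0.008,0.2],"angular":[0.0,0.0,0.0],"fingers":1},{"dp":[0.332,-0.008,0.2],"angular":[0.0,0.0,0.0],"fingers":1},{"dp":[0.332,-0.008,0.2],"angular":[0.0,0.0,0.0],"fingers":1},{"dp":[0.332,-0.008,0.25],"angular":[0.0,0.0,0.0],"fingers":1},{"dp":[0.332,-0.008,0.285],"angular":[0.0,0.0,0.0],"fingers":1},{"dp":[0.332,-0.008,0.305],"angular":[0.0,0.0,0.0],"fingers":1}]
[{"dp":[0.0,0.0,0.015],"angular":[0.0,0.0,0.0],"fingers":1},{"dp":[0.0,0.0,0.03],"angular":[0.0,0.0,0.0],"fingers":1},{"dp":[0.0,0.0,0.04],"angular":[0.0,0.0,0.0],"fingers":1},{"dp":[0.0,0.0,0.05],"angular":[0.0,0.0,0.0],"fingers":1},{"dp":[0.0,0.0,0.05],"angular":[0.0,0.0,0.0],"fingers":1},{"dp":[0.0,0.0,0.05],"angular":[0.0,0.0,0.0],"fingers":1},{"dp":[0.0,0.0,-0.03],"angular":[0.0,0.0,0.0],"fingers":1},{"dp":[0.0,0.0,-0.23],"angular":[0.0,0.0,0.0],"fingers":1}]
```

Request:
step_arm(targets=[{"dp": [0.332,-0.008,0.5],"angular": [0,0,0],"fingers": 1},{"dp": [0.332,-0.008,0.5],"angular": [0,0,0],"fingers": 1},{"dp": [0.332,-0.008,0.5],"angular": [0,0,0],"fingers": 1},{"dp": [0.332,-0.008,0.5],"angular": [0,0,0],"fingers": 1},{"dp": [0.332,-0.008,0.5],"angular": [0,0,0],"fingers": 1},{"dp": [0.332,-0.008,0.55],"angular": [0,0,0],"fingers": 1},{"dp": [0.332,-0.008,0.585],"angular": [0,0,0],"fingers": 1},{"dp": [0.332,-0.008,0.605],"angular": [0,0,0],"fingers": 1}])

```text
time: 33.55
tool_pos: [562.5, -122.2, 193.4]
tcp_rot: [-180.0, 0.0, 14.7]
ft_force: [-0.3, 0.0, -0.1]
finger_gap: 0.0
grip_force: 0.0
```

Request:
step_arm(targets=[{"dp": [0,0,0.015],"angular": [0,0,0],"fingers": 1},{"dp": [0,0,0.03],"angular": [0,0,0],"fingers": 1},{"dp": [0,0,0.03],"angular": [0,0,0],"fingers": 1},{"dp": [0,0,0.04],"angular": [0,0,0],"fingers": 1},{"dp": [0,0,0.04],"angular": [0,0,0],"fingers": 1},{"dp": [0,0,0.045],"angular": [0,0,0],"fingers": 1},{"dp": [0,0,0.045],"angular": [0,0,0],"fingers": 1},{"dp": [0,0,0.045],"angular": [0,0,0],"fingers": 1}])

```text
time: 34.55
tool_pos: [563.1, -122.6, 186.3]
tcp_rot: [179.9, -0.0, 14.7]
ft_force: [-4.7, -0.8, 7.8]
finger_gap: -0.3
grip_force: 4.2
```

Request:
step_arm(targets=[{"dp": [0,0,0.01],"angular": [0,0,0],"fingers": 1},{"dp": [0,0,0.02],"angular": [0,0,0],"fingers": 1},{"dp": [0,0,0.02],"angular": [0,0,0],"fingers": 1},{"dp": [0,0,0.02],"angular": [0,0,0],"fingers": 1},{"dp": [0,0,0.02],"angular": [0,0,0],"fingers": 1},{"dp": [0,0,0.02],"angular": [0,0,0],"fingers": 1},{"dp": [0,0,0.02],"angular": [0,0,0],"fingers": 1},{"dp": [0,0,0.02],"angular": [0,0,0],"fingers": 1}])

```text
time: 35.55
tool_pos: [563.1, -123.2, 183.7]
tcp_rot: [179.9, -0.0, 14.7]
ft_force: [-9.7, -1.1, 16.1]
finger_gap: -0.1
grip_force: 8.4
```

Request:
step_arm(targets=[{"dp": [0,0,-0.15],"angular": [0,0,0],"fingers": 1},{"dp": [0,0,-0.4],"angular": [0,0,0],"fingers": 1},{"dp": [-0.4,0,-0.6],"angular": [0,0,0],"fingers": 1},{"dp": [-0.4,0,-0.6],"angular": [0,0,0],"fingers": 1},{"dp": [-0.4,0,-0.6],"angular": [0,0,0],"fingers": 1},{"dp": [-0.4,0,-0.6],"angular": [0,0,0],"fingers": 1},{"dp": [-0.4,0,-0.6],"angular": [0,0,0],"fingers": 1},{"dp": [-0.4,0,-0.6],"angular": [0,0,0],"fingers": 1}])

```text
time: 36.55
tool_pos: [485.7, -142.3, 300.2]
tcp_rot: [-179.9, 0.1, 14.8]
ft_force: [0.4, -0.2, 0.4]
finger_gap: -0.2
grip_force: 0.0
```

Run:
```python
from h import *
s=sense(); print(s['time'],s['tool_pos'],s['ft_force'])
b=snapshot('side')
g=b[90:150,395:460].max(2); m=(g<48).astype(np.uint8); n,l,st,ce=cv2.connectedComponentsWithStats(m)
i=1+np.argmax(st[1:,4]); v,u=np.nonzero(l==i); c=np.cov(u,v); w,V=np.linalg.eigh(c); d=V[:,1]; print(st[i],ce[i].round(1),np.degrees(np.arctan2(d[1],d[0])).round(1))
snapshot('wrist');p=cam('wrist')
for k in('fold_pivot','crank_axis'):
    for r in pinpoint('wrist',k)[:1]: print(k,r['conf'],atz(p,r['at'],176).round(1))
```

```text
36.55 [ 485.73062214 -142.27579332  300.18312529] [ 0.44051499 -0.23346389  0.40492497]
[13 28 37 14 84] [33.  35.5] -163.6
crank_axis 0.84 [ 578.2 -117.6  176. ]
```

```bash
python3 -c "
from bench import *
print(hand_in())"
```

```text
the job is handed in; nothing more can be done
None
```

I handed the job in at about 37 s, and the hand-in gave no verdict: head lock swung to its stop, crank wound two clockwise turns, grip folded flat again, and the block and blank not touched.

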